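# Weigh the resin castings on the two-pan balance

### The arm

A 7-joint arm with a two-finger parallel gripper is mounted at the origin on the work surface. World frame = base frame: x ahead of the robot, y to its left, z up, the work surface at z = 0. Lengths are in m, angles in degrees, forces in N, time in s.
With the tool pointing down it reaches from about 0.425 to 0.875 m from the base axis. Payload 4.7 kg.
Tool frame: the origin (TCP) lies midway between the tips of the shut fingers; the grasp point (between the pads) lies 19 mm behind it; z points along the fingers, y is the line along which they close (so a half turn about z gives the same grasp; the last joint's range is limited). The gripper opens to 87 mm and grips with 3 to 60 N. Pads are 19 mm wide; open, the fingers measure 117 mm over their backs; the gripper's body (75 mm by 190 mm) begins 51 mm behind the grasp point.
Start: joints at [-63.077, 18.392, -4.016, 83.108, 1.295, 78.541, -3.26], TCP at [0.286, 0.584, 0.223] pointing down, gripper open.
Joint ranges: [-163.93, 163.93], [-17.29, 119.83], [-79.2, 71.16], [3.27, 140.29], [-89.18, 269.18], [5.43, 117.66], [-154.24, 154.24]. Speed limits (degrees/s): [147.25, 147.25, 180, 180, 180, 180, 180].

### API

Orientations are given as [roll, pitch, yaw] about the fixed x, y, z axes, in that order (R = Rz(yaw) Ry(pitch) Rx(roll)).
In Python, from cell import env gives the robot as it stands.
- The arm moves only by the tool step_arm, never from a script. Its argument "moves" is a list of rows, each an object with "dp": the shift along the tool's x, y, z in mm, a list of three; "dr": the turn, a rotation vector about the tool's x, y, z in rad, a list of three; "fingers": the closure, from 0 (fully open) to 1 (shut). In form: [{"dp": [dx, dy, dz], "dr": [ax, ay, az], "fingers": fingers}, ...]. A call has exactly 5 rows; each row shifts and turns the commanded pose from where the row before left it, along the tool's axes as they then stand; what a row does not reach is not made up. A row lasts 1/8 s, in which the tool goes at most 62.5 mm and 10.7 degrees, less where a joint would pass 70% of its speed; a pose out of reach is approached as far as the arm can. A call with a gripper value outside its range is refused whole. The fingers move at their own pace and stop on an object; "squeeze" is the grip in N (left out, the last holds). Time passes only in rows, so rows that do not move let the fingers close, or fill a call up. It gives the time, the measured TCP pose, the force, the opening and the grip force at its end, in the units of the state.
- env.get_obs(): the state, without advancing time (a new reading comes with each control period).
- env.read_camera(name): name is "scene" or "top" or "wrist"; returns the picture (384x512x3 uint8, red, green, blue); there is no depth.
- env.camera_model(name): a dict with "fx", "fy", "cx", "cy" (pixels), "R" (3x3) and "t" (3): a world point X has camera coordinates R X + t. Camera axes: x right, y down, z forward; pixel columns grow to the right and rows downward; lengths in m; the calibration is good to about 2 mm. The wrist camera is an equidistant fisheye: a pixel r from the principal point sees the ray r / f radians off the axis. A picture is of the moment at which its call begins: read the wrist's pose just before it. camera_model takes no time and is no camera call; for the wrist camera it gives the pose at the moment of the call.
- env.sign_off(): hands the job in; it is judged then, once.
The state is a dict: "time_s": time; "qpos": joint angles; "joint_velocities": joint speeds; "effort": joint torques, N m; "tool_pos": TCP position; "tool_rot": TCP orientation; "force": force on the tool from outside, world axes, zero at the start; "wrist_torque": the same for the moment, N m; "grip_width": finger opening in m; "grasp_force": force on a finger pad.
Only numpy, scipy, OpenCV 4.12 (cv2) and the standard library are available. Lean on these libraries where they do the work, as an engineer would, in place of code of your own. Each camera call takes 0.05 s, during which the arm holds its last target. There are 200 camera calls.

### The job

Weigh this kit's grey resin castings: put all that lie on the cutting mat into the big tray of the balance, press the red release so that the drawer of the weight cabinet pops out, and put weights from it on the other pan until the beam floats level. Leave the weights not needed in the drawer and push it home until it clicks; nothing else on the bench is to be disturbed.

Things in the scene. Friction and masses are not known exactly. Their poses are not given: they have to be found in the camera images.
- torso: Resin casting of a figure's torso, 88 mm long (x, from -48 to +44), 60 mm wide (y) and 54 mm high over its front half, 52 mm wide and 46 mm high at the waist (-x). Origin at the centre of its underside, z up. Solid grey resin; weighs about 100, 200 or 300 g (to be found). Absent in some starts.
- legs: Resin casting of a figure's hips and legs, 96 mm long (x, from -48 to +48), 60 mm wide (y), 44 mm high at the hips (-x end), 36 mm along the legs. Origin at the centre of its underside, z up. Solid grey resin; weighs about 100, 200 or 300 g (to be found). Absent in some starts.
- helmet: Resin casting of a brimmed steel helmet, lying crown up: brim 70 mm in diameter and 3 to 6 mm thick, crown 52 mm in diameter with upright sides from 6 to 30 mm height, domed to 47 mm. Origin at the centre of its underside, z up. Solid grey resin; weighs about 100, 200 or 300 g (to be found). Absent in some starts.
- field_pack: Resin casting of a field pack, a rounded block 70 mm long (x) by 50 mm wide (y) by 44 mm high. Origin at the centre of its underside, z up. Solid grey resin; weighs about 100, 200 or 300 g (to be found). Absent in some starts.
- w200a: 200 g brass balance weight: hexagonal foot 34 mm across flats and 36 mm high, thin round neck (16 mm) and a round grip knob 24 mm in diameter from 44 to 60 mm height. Origin at the centre of its underside, z along its axis. It stands in a cell of the drawer, out of sight until the drawer is out
- w200b: 200 g brass balance weight: hexagonal foot 34 mm across flats and 36 mm high, thin round neck (16 mm) and a round grip knob 24 mm in diameter from 44 to 60 mm height. Origin at the centre of its underside, z along its axis. It stands in a cell of the drawer, out of sight until the drawer is out
- w200c: 200 g brass balance weight: hexagonal foot 34 mm across flats and 36 mm high, thin round neck (16 mm) and a round grip knob 24 mm in diameter from 44 to 60 mm height. Origin at the centre of its underside, z along its axis. It stands in a cell of the drawer, out of sight until the drawer is out
- w200d: 200 g brass balance weight: hexagonal foot 34 mm across flats and 36 mm high, thin round neck (16 mm) and a round grip knob 24 mm in diameter from 44 to 60 mm height. Origin at the centre of its underside, z along its axis. It stands in a cell of the drawer, out of sight until the drawer is out
- w100: 100 g steel balance weight, the smallest: hexagonal foot 28 mm across flats and 26 mm high, neck 14 mm thick, round grip knob 20 mm in diameter from 30 to 46 mm height. Origin at the centre of its underside, z along its axis. It stands in a cell of the drawer, out of sight until the drawer is out
- balance: Two-pan balance (trip balance), fixed, 140 mm deep and 380 mm wide; origin at the centre of its underside. Its beam runs along its y: the large load tray at y = +150 mm, the smaller weight pan at y = -150 mm. Between them a slim post and white scale plate, with the beam's red pointer, stand up to 210 mm high; the pointer stands in front of the plate's green band when the beam is level
- beam (a joint): Beam tilt in rad: 0 level, positive with the load tray down, stops at +-0.12. At rest about 0.08 rad per 100 g difference, so from 150 g on it lies on the stop. Damped, settles in 1.5 s. On a parallel linkage the pans stay horizontal and rise or sink up to 18 mm; where on a pan a thing lies does not matter
- load_tray_floor (a point): Centre of the load tray's floor (upper side), about 104 mm above the table when level; x and y along the balance's. The tray is an open steel tray, 200 mm (x) by 190 mm (y) inside, its rim 10 mm above its floor
- weight_pan_floor (a point): Centre of the weight pan's floor (upper side), about 104 mm above the table when level; x and y along the balance's. An open aluminium pan, 154 mm (x) by 120 mm (y) inside, its rim 6 mm above its floor
- cabinet: Blue steel weight cabinet, fixed, 180 mm deep (x), 260 mm wide (y), 90 mm high; origin at the centre of its underside, the drawer opens towards its -x. The release stands on top, towards its +y side
- release_top (a point): Centre of the top of the red round release button (32 mm in diameter) on the cabinet's top. Pressed straight down: 8 mm of travel, 2 N to start and about 6 N fully down; from about 5 mm down it frees the drawer's latch. It springs back
- drawer (a joint): How far the drawer is out, in m: 0 latched shut, 0.15 fully out. A spring (3.7 N when shut, under 1 N when out) pushes it out over about 1 to 2 s once the latch is freed. It has no handle. Pushed home against spring and latch (about 8 N over the last 15 mm) it clicks as it passes 0 (hard stop 4 mm farther in) and stays shut; short of that it springs out again
- drawer_front (a point): On the outer face of the drawer's front panel, at its middle, about 55 mm above the table: where to push. The panel is 214 mm wide and reaches from 12 to 82 mm above the table. x points into the cabinet: the drawer is pushed home along +x of the cabinet
- drawer_floor (a point): Centre of the drawer's floor (upper side), 13 mm above the table, with the cabinet's axes. Inside 144 mm (x) by 200 mm (y), in six cells, two rows along x and three columns along y, 72 by 66 mm each, between dividers 15 mm high. One cell is empty
- paint_jar: Bystander: small glass paint jar with a blue cap, 44 mm in diameter, 52 mm high; origin under its centre
- putty_tin: Bystander: round putty tin, 66 mm in diameter, 45 mm high, behind the balance; origin under its centre
- mould: Bystander: orange silicone mould, 110 by 85 by 40 mm; origin under its centre
- primer: Bystander: white primer bottle, 56 mm in diameter, 130 mm high, to the left of the balance; origin under its centre
- mug: Bystander: blue mug, 80 mm in diameter, 90 mm high; origin under its centre
Not all that is in view belongs to the job. Leave any black look-alike of the field_pack alone. Leave any purple look-alike of the legs alone.

How it is judged (in metres and radians):
On the way, in this order (a step that is already met when the one before it is completed fails the run):
1. the drawer has popped out (at least 120 mm) (value of joint drawer above 0.12 m), for 0.2 s.
2. all castings are in the load tray and the beam floats level (within 0.03 rad) (x of torso in the frame of load_tray_floor between -0.1 and 0.1 m and y of torso in the frame of load_tray_floor between -0.095 and 0.095 m and z of torso in the frame of load_tray_floor between -0.005 and 0.075 m and x of legs in the frame of load_tray_floor between -0.1 and 0.1 m and y of legs in the frame of load_tray_floor between -0.095 and 0.095 m and z of legs in the frame of load_tray_floor between -0.005 and 0.075 m and x of helmet in the frame of load_tray_floor between -0.1 and 0.1 m and y of helmet in the frame of load_tray_floor between -0.095 and 0.095 m and z of helmet in the frame of load_tray_floor between -0.005 and 0.075 m and x of field_pack in the frame of load_tray_floor between -0.1 and 0.1 m and y of field_pack in the frame of load_tray_floor between -0.095 and 0.095 m and z of field_pack in the frame of load_tray_floor between -0.005 and 0.075 m and value of joint beam between -0.03 and 0.03 rad), for 0.5 s.
At the end, for the whole second after the job is handed in: Every casting present lies in the load tray (its origin inside the rim), every weight is on the weight pan or in the drawer, the beam is at rest within 0.03 rad of level, the drawer is latched shut (less than 4 mm out), and everything lies still (all of step 2 and ((x of w200a in the frame of weight_pan_floor between -0.077 and 0.077 m and y of w200a in the frame of weight_pan_floor between -0.06 and 0.06 m and z of w200a in the frame of weight_pan_floor between -0.005 and 0.065 m) or (x of w200a in the frame of drawer_floor between -0.072 and 0.072 m and y of w200a in the frame of drawer_floor between -0.1 and 0.1 m and z of w200a in the frame of drawer_floor between -0.005 and 0.065 m)) and ((x of w200b in the frame of weight_pan_floor between -0.077 and 0.077 m and y of w200b in the frame of weight_pan_floor between -0.06 and 0.06 m and z of w200b in the frame of weight_pan_floor between -0.005 and 0.065 m) or (x of w200b in the frame of drawer_floor between -0.072 and 0.072 m and y of w200b in the frame of drawer_floor between -0.1 and 0.1 m and z of w200b in the frame of drawer_floor between -0.005 and 0.065 m)) and ((x of w200c in the frame of weight_pan_floor between -0.077 and 0.077 m and y of w200c in the frame of weight_pan_floor between -0.06 and 0.06 m and z of w200c in the frame of weight_pan_floor between -0.005 and 0.065 m) or (x of w200c in the frame of drawer_floor between -0.072 and 0.072 m and y of w200c in the frame of drawer_floor between -0.1 and 0.1 m and z of w200c in the frame of drawer_floor between -0.005 and 0.065 m)) and ((x of w200d in the frame of weight_pan_floor between -0.077 and 0.077 m and y of w200d in the frame of weight_pan_floor between -0.06 and 0.06 m and z of w200d in the frame of weight_pan_floor between -0.005 and 0.065 m) or (x of w200d in the frame of drawer_floor between -0.072 and 0.072 m and y of w200d in the frame of drawer_floor between -0.1 and 0.1 m and z of w200d in the frame of drawer_floor between -0.005 and 0.065 m)) and ((x of w100 in the frame of weight_pan_floor between -0.077 and 0.077 m and y of w100 in the frame of weight_pan_floor between -0.06 and 0.06 m and z of w100 in the frame of weight_pan_floor between -0.005 and 0.065 m) or (x of w100 in the frame of drawer_floor between -0.072 and 0.072 m and y of w100 in the frame of drawer_floor between -0.1 and 0.1 m and z of w100 in the frame of drawer_floor between -0.005 and 0.065 m)) and linear speed of each of torso, legs, helmet, field_pack, w200a, w200b, w200c, w200d, w100 below 0.03 m/s and velocity of joint beam between -0.03 and 0.03 rad/s and value of joint drawer below 0.004 m); the robot touches nothing.
It fails at once if the paint jar, putty tin, mould, primer bottle or mug is moved by more than 40 mm (distance of any of paint_jar, putty_tin, mould, primer, mug from where it was at the start of the episode above 0.04 m).
Of torso, legs, helmet, field_pack only 3 to 4 are there at a start; the rules pass over those that are not, and their reading is None.
At some moment in a run one of torso, legs, helmet, field_pack may be knocked a few centimetres aside while the robot is not near it.
Once in a run the grip may slacken for a moment while it holds something.
It also fails if it takes over 210 s, if anything falls off the work surface, if the arm or the gripper's body presses on something with over 40 N, if the wrist force passes 120 N, or if a joint passes its speed limit or range.

## Working session

There is one attempt and no reset: what is moved stays moved. The work goes in short steps, Python scripts to look and compute and a tool call to move; the robot and the scene stay as the last step left them, time stands still between calls to the robot, and variables do not carry over. Pictures are saved under pics/ and viewed, at most 14 in all, crops included, and the job is handed in when it is done.

Besides the shell and the picture viewer there is one more tool, called after "Call:" as name(argument=value, ...), one argument or row to a line, values as JSON. step_arm: Moves the arm, as the interface text tells. Its arguments: {"type":"object","properties":{"moves":{"type":"array","items":{"type":"object","properties":{"dp":{"type":"array","items":{"type":"number"}},"dr":{"type":"array","items":{"type":"number"}},"fingers":{"type":"number"}}}},"squeeze":{"type":"number"}},"required":["moves"]}

```bash
ls; mkdir -p pics
python3 - <<'E'
from cell import env
import cv2,numpy as np
o=env.get_obs();print(o)
for n in("scene","top"):
    im=env.read_camera(n);cv2.imwrite(f"pics/{n}0.png",im[:,:,::-1]);m=env.camera_model(n);print(n,m)
a=cv2.imread("pics/scene0.png");b=cv2.imread("pics/top0.png")
E
```

```text
pics
{'time_s': 0.0, 'qpos': array([-63.07678162,  18.44015343,  -4.01609599,  83.17526439,
         1.29405599,  78.54130381,  -3.26035174]), 'joint_velocities': array([ 0.09278612, -0.02623001,  0.00938589, -0.03428101,  0.02852972,
        0.00087744,  0.03891792]), 'effort': array([ 2.95278733e-05, -4.91289318e+01, -4.03697211e-01, -3.12529886e+01,
       -6.39509107e-02,  4.36582498e-02,  1.52263888e-04]), 'tool_pos': array([0.28590477, 0.58311944, 0.22144602]), 'tool_rot': array([-1.79888473e+02,  4.69499078e-03,  1.53886539e+02]), 'force': array([-0.50552856,  0.08879052,  0.59220855]), 'wrist_torque': array([ 0.03007226, -0.01701747,  0.03768305]), 'grasp_force': 0.0, 'grip_width': 0.08669635878384042}
scene {'fx': 351.7862911724349, 'fy': 351.7862911724349, 'cx': 254.88478886634277, 'cy': 192.93544123443183, 'R': array([[-0.71932027,  0.69466844,  0.00375555],
       [ 0.48849093,  0.50965512, -0.70825721],
       [-0.49391797, -0.50762921, -0.70594449]]), 't': array([ 0.34736022, -0.14307476,  1.55533515])}
top {'fx': 392.1299960954921, 'fy': 392.1299960954921, 'cx': 256.606769661279, 'cy': 184.04799944069796, 'R': array([[ 0.0200106 , -0.99977067, -0.00762793],
       [-0.99230778, -0.01892781, -0.12233976],
       [ 0.12216732,  0.01001735, -0.99245897]]), 't': array([-0.04375405,  0.47068969,  1.20806555])}
```

View pics/top0.png

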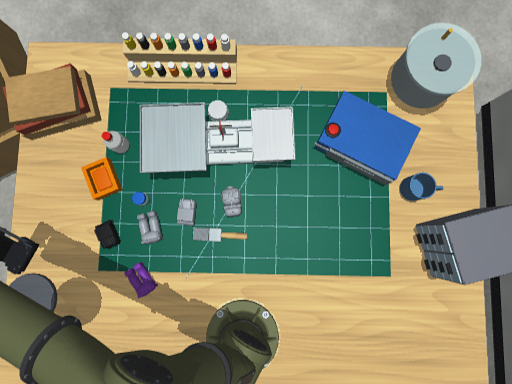

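View pics/scene0.png

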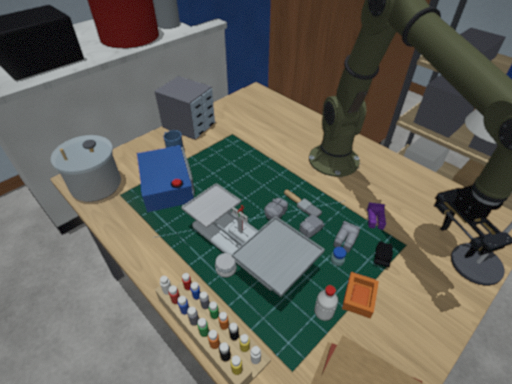

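The top view shows grey castings near (149,228), (187,211) and (232,201), with a scraper at (220,235). The balance is centred near (217,137). The cabinet is at (367,138) with its red button at (333,130). I'll measure these next.

```bash
cat > h.py <<'E'
import cv2,numpy as np
from cell import env
def ray(n,uv,m=None):
    m=m or env.camera_model(n);R=np.array(m['R']);t=np.array(m['t'])
    x=(uv[0]-m['cx'])/m['fx'];y=(uv[1]-m['cy'])/m['fy']
    if n=='wrist':
        r=np.hypot(x,y);d=np.array([x/r*np.sin(r),y/r*np.sin(r),np.cos(r)]) if r>0 else np.array([0,0,1.])
    else: d=np.array([x,y,1.])
    return -R.T@t,R.T@d
def onz(n,uv,z,m=None):
    c,d=ray(n,uv,m);return c+d*(z-c[2])/d[2]
def proj(n,X,m=None):
    m=m or env.camera_model(n);p=np.array(m['R'])@X+m['t']
    if n=='wrist':
        r=np.hypot(p[0],p[1]);th=np.arctan2(r,p[2]);return np.array([m['cx']+m['fx']*th*p[0]/r,m['cy']+m['fy']*th*p[1]/r])
    return np.array([m['fx']*p[0]/p[2]+m['cx'],m['fy']*p[1]/p[2]+m['cy']])
E
python3 - <<'E'
from h import *
t=cv2.imread('pics/top0.png')
hsv=cv2.cvtColor(t,cv2.COLOR_BGR2HSV)
def blobs(mask,roi,z,amin=60):
    x0,y0,x1,y1=roi;k=np.zeros_like(mask);k[y0:y1,x0:x1]=mask[y0:y1,x0:x1]
    for c in cv2.findContours(k,cv2.RETR_EXTERNAL,cv2.CHAIN_APPROX_NONE)[0]:
        if cv2.contourArea(c)<amin: continue
        w=np.array([onz('top',p[0],z)[:2] for p in c],np.float32)*1000
        r=cv2.minAreaRect(w);M=cv2.moments(w.reshape(-1,1,2))
        print(roi,z,cv2.boundingRect(c),'ctr',np.round(r[0]),np.round(r[1]),round(r[2],1),'cen',round(M['m10']/M['m00']),round(M['m01']/M['m00']))
        print('   corners',np.round(cv2.boxPoints(r)).tolist())
grey=((hsv[...,1]<60)&(hsv[...,2]>90)).astype(np.uint8)
blobs(grey,(125,180,260,260),0.03)
blobs(grey,(135,95,300,180),0.11)
blue=cv2.inRange(hsv,(100,120,60),(125,255,255))
blobs(blue,(305,85,430,195),.09)
red=cv2.inRange(hsv,(0,150,100),(6,255,255))|cv2.inRange(hsv,(172,150,100),(180,255,255))
blobs(red,(320,115,350,145),.1,20)
blobs(blue,(125,185,150,210),.05,20)
crop=cv2.resize(t[90:255,90:310],None,fx=3.6,fy=3.6,interpolation=cv2.INTER_CUBIC);cv2.imwrite('pics/c1.png',crop)
E
```

```text
(125, 180, 260, 260) 0.03 (193, 227, 29, 15) ctr [312. 117.] [89. 41.] 88.9 cen 312 116
   corners [[290.0, 73.0], [331.0, 72.0], [333.0, 161.0], [292.0, 162.0]]
(125, 180, 260, 260) 0.03 (137, 211, 23, 33) ctr [330. 299.] [97. 62.] 12.4 cen 327 299
   corners [[276.0, 319.0], [289.0, 259.0], [384.0, 279.0], [371.0, 340.0]]
(125, 180, 260, 260) 0.03 (177, 198, 18, 28) ctr [381. 186.] [52. 83.] 88.9 cen 380 186
   corners [[339.0, 161.0], [422.0, 160.0], [423.0, 212.0], [340.0, 213.0]]
(125, 180, 260, 260) 0.03 (221, 186, 20, 30) ctr [418.  46.] [91. 60.] 1.4 cen 418 44
   corners [[372.0, 75.0], [373.0, 15.0], [464.0, 18.0], [463.0, 77.0]]
(135, 95, 300, 180) 0.11 (140, 100, 155, 73) ctr [609.  88.] [213. 461.] 3.8 cen 604 103
   corners [[488.0, 311.0], [518.0, -150.0], [731.0, -135.0], [700.0, 325.0]]
(305, 85, 430, 195) 0.09 (401, 173, 29, 22) ctr [ 475. -508.] [63. 86.] 1.1 cen 472 -510
   corners [[442.0, -466.0], [444.0, -552.0], [507.0, -551.0], [505.0, -465.0]]
(305, 85, 430, 195) 0.09 (317, 91, 103, 89) ctr [ 621. -372.] [260. 186.] 64.0 cen 622 -377
   corners [[481.0, -448.0], [648.0, -530.0], [762.0, -296.0], [595.0, -215.0]]
(320, 115, 350, 145) 0.1 (328, 124, 11, 11) ctr [ 635. -262.] [30. 31.] 89.9 cen 635 -263
   corners [[619.0, -278.0], [650.0, -278.0], [650.0, -247.0], [619.0, -247.0]]
(125, 185, 150, 210) 0.05 (132, 192, 14, 13) ctr [418. 330.] [37. 41.] 1.1 cen 419 330
   corners [[399.0, 350.0], [400.0, 309.0], [437.0, 310.0], [437.0, 350.0]]
```

View pics/c1.png

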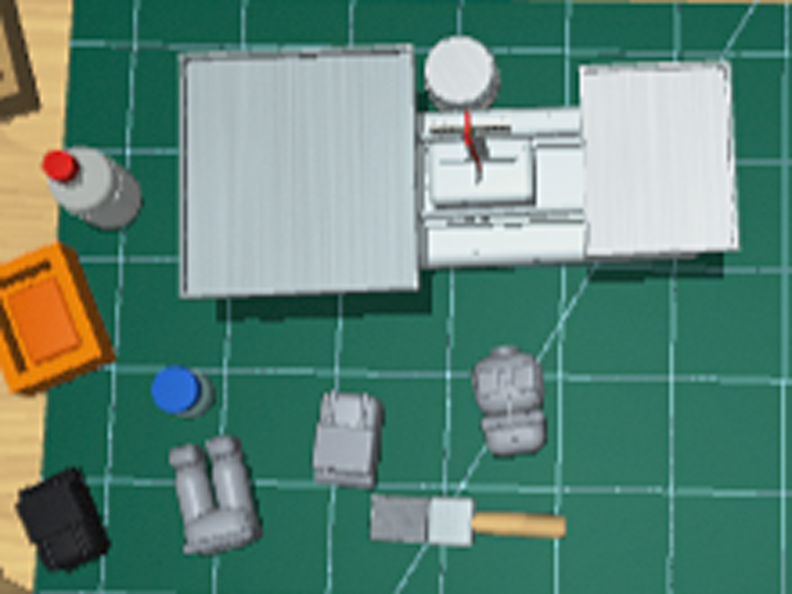

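The crop shows three castings, and no helmet is present: legs at crop (215,495), pack at (348,440), torso at (510,400). The tray is at (298,170), the pan at (660,158), and the pointer is at the middle. I'll build a planner and start moving.

```bash
cat >> h.py <<'E'
import json
def plan(*wps,start=None,vm=50,am=9.):
    """wps: (x,y,z mm,yaw deg,fingers); prints rows of 5 per call"""
    o=env.get_obs();p=np.array(o['tool_pos'])*1000;yaw=o['tool_rot'][2]
    if start: p=np.array(start[:3],float);yaw=start[3]
    rows=[]
    for w in wps:
        t=np.array(w[:3],float);dy=(w[3]-yaw+180)%360-180
        if len(w)>5: dy=w[3]-yaw
        n=int(max(1,np.ceil(np.linalg.norm(t-p)/vm),np.ceil(abs(dy)/am)))
        for i in range(n):
            d=(t-p)/(n-i);a=np.radians(yaw);k=(w[3]-yaw+180)%360-180;s=round(-np.radians(k/(n-i)),3)
            c=np.array([d[0]*np.cos(a)+d[1]*np.sin(a),d[0]*np.sin(a)-d[1]*np.cos(a),-d[2]]).round()
            rows.append((c.astype(int).tolist(),s,w[4]))
            p=p+[c[0]*np.cos(a)+c[1]*np.sin(a),c[0]*np.sin(a)-c[1]*np.cos(a),-c[2]];yaw-=np.degrees(s)
    for i,r in enumerate(rows): print(json.dumps({"dp":r[0],"dr":[0,0,r[1]],"fingers":r[2]})+("\n" if i%5==4 else ""))
E
python3 - <<'E'
from h import *
for n in('scene','top'):
    m=env.camera_model(n);print(n,-np.array(m['R']).T@m['t'])
print('tray',[np.round(onz('top',p,.114)[:2]*1000).tolist() for p in [(140,105.3),(204.4,102.5),(206.1,170.6),(140.6,172.5)]])
print('pan',[np.round(onz('top',p,.110)[:2]*1000).tolist() for p in [(251.1,108.3),(292.8,107.2),(295,158.9),(253.1,161.7)]])
print('plate',[np.round(onz('top',p,.2)[:2]*1000).tolist() for p in [(210,126),(232,125)]])
print('black',onz('top',(107,233),.04),'purple',onz('top',(140,280),.04),'primer',onz('top',(107,136),.13))
plan((330,300,150,192,0),(330,300,8,192,0))
E
```

```text
scene [1.08796195 0.62115216 0.99534202]
top [ 0.32035845 -0.0469365   1.2562058 ]
tray [[694.0, 321.0], [706.0, 127.0], [498.0, 114.0], [489.0, 308.0]]
pan [[691.0, -14.0], [697.0, -140.0], [539.0, -148.0], [528.0, -24.0]]
plate [[610.0, 96.0], [614.0, 35.0]]
black [0.30904987 0.42400698 0.04      ] purple [0.16943017 0.31392811 0.04      ] primer [0.59322146 0.40810948 0.13      ]
{"dp": [-27, -39, 12], "dr": [0, 0, -0.111], "fingers": 0}
{"dp": [-23, -42, 12], "dr": [0, 0, -0.111], "fingers": 0}
{"dp": [-18, -44, 12], "dr": [0, 0, -0.111], "fingers": 0}
{"dp": [-13, -46, 12], "dr": [0, 0, -0.111], "fingers": 0}
{"dp": [-8, -47, 12], "dr": [0, 0, -0.111], "fingers": 0}

{"dp": [-3, -48, 12], "dr": [0, 0, -0.11], "fingers": 0}
{"dp": [0, 0, 47], "dr": [0, 0, -0.0], "fingers": 0}
{"dp": [0, 0, 47], "dr": [0, 0, -0.0], "fingers": 0}
{"dp": [0, 0, 48], "dr": [0, 0, -0.0], "fingers": 0}
```

Call:
step_arm(
  moves=[
    {"dp": [-27,-39,12],"dr": [0,0,-0.111],"fingers": 0},
    {"dp": [-23,-42,12],"dr": [0,0,-0.111],"fingers": 0},
    {"dp": [-18,-44,12],"dr": [0,0,-0.111],"fingers": 0},
    {"dp": [-13,-46,12],"dr": [0,0,-0.111],"fingers": 0},
    {"dp": [-8,-47,12],"dr": [0,0,-0.111],"fingers": 0},
  ],
  squeeze=25,
)

```text
time_s: 0.72
tool_pos: [0.3227, 0.3462, 0.1618]
tool_rot: [-180.0, -0.0, -174.1]
force: [0.2, 0.2, 1.1]
grip_width: 0.087
grasp_force: 0.0
```

Call:
step_arm(
  moves=[
    {"dp": [-3,-48,12],"dr": [0,0,-0.11],"fingers": 0},
    {"dp": [0,0,0],"dr": [0,0,0],"fingers": 0},
    {"dp": [0,0,0],"dr": [0,0,0],"fingers": 0},
    {"dp": [0,0,0],"dr": [0,0,0],"fingers": 0},
    {"dp": [0,0,0],"dr": [0,0,0],"fingers": 0},
  ],
)

```text
time_s: 1.35
tool_pos: [0.3303, 0.3017, 0.1507]
tool_rot: [180.0, 0.0, -167.9]
force: [-0.6, 0.4, -0.4]
grip_width: 0.0871
grasp_force: 0.0
```

Run:
```python
from h import *
o=env.get_obs();print(o['tool_pos'],o['tool_rot'],o['qpos'])
m=env.camera_model('wrist');cv2.imwrite('pics/w1.png',env.read_camera('wrist')[:,:,::-1])
print(m); print(proj('wrist',np.array([.33,.30,.03]),m))
plan((330,300,8,192,0))
```

```text
[0.33028323 0.3016649  0.15071583] [ 1.79990198e+02  1.94590151e-02 -1.67927504e+02] [-4.72363721e+01 -3.40359719e+00  1.37787771e+00  1.15987262e+02
  9.15010234e-02  6.73937560e+01  5.61764327e+01]
{'fx': 297.3186396354542, 'fy': 297.3186396354542, 'cx': 259.2261779659975, 'cy': 186.01307223816247, 'R': array([[-0.20935921,  0.9778382 ,  0.00108352],
       [ 0.93664703,  0.20022155,  0.28740855],
       [ 0.28082211,  0.0611865 , -0.95780747]]), 't': array([-0.22546757, -0.38363921,  0.21172005])}
[258.04101601 180.09107073]
{"dp": [0, 0, 48], "dr": [0, 0, 0.0], "fingers": 0}
{"dp": [0, -1, 47], "dr": [0, 0, 0.001], "fingers": 0}
{"dp": [1, 0, 48], "dr": [0, 0, 0.0], "fingers": 0}
```

View pics/w1.png

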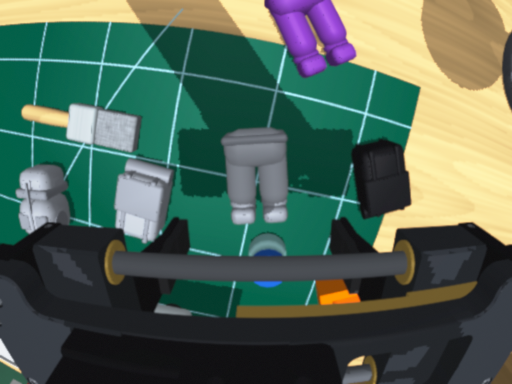

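The wrist view shows the legs at (256,175), and the projected target is (258,180), so the aim is good. Grasp and lift.

Call:
step_arm(
  moves=[
    {"dp": [0,0,48],"dr": [0,0,0],"fingers": 0},
    {"dp": [0,0,47],"dr": [0,0,0],"fingers": 0},
    {"dp": [0,0,46],"dr": [0,0,0],"fingers": 0},
    {"dp": [0,0,0],"dr": [0,0,0],"fingers": 0.5},
    {"dp": [0,0,0],"dr": [0,0,0],"fingers": 1},
  ],
  squeeze=30,
)

```text
time_s: 2.02
tool_pos: [0.3313, 0.3018, 0.011]
tool_rot: [179.9, 0.1, -168.0]
force: [-0.3, 0.3, 0.8]
grip_width: 0.0743
grasp_force: 0.0
```

Call:
step_arm(
  moves=[
    {"dp": [0,0,0],"dr": [0,0,0],"fingers": 1},
    {"dp": [0,0,0],"dr": [0,0,0],"fingers": 1},
    {"dp": [0,0,0],"dr": [0,0,0],"fingers": 1},
    {"dp": [0,0,-40],"dr": [0,0,0],"fingers": 1},
    {"dp": [0,0,-50],"dr": [0,0,0],"fingers": 1},
  ],
)

```text
time_s: 2.65
tool_pos: [0.3295, 0.3, 0.1001]
tool_rot: [-180.0, -0.1, -168.0]
force: [1.5, 0.7, -2.6]
grip_width: 0.06
grasp_force: 29.6
```

Call:
step_arm(
  moves=[
    {"dp": [0,0,-50],"dr": [0,0,0],"fingers": 1},
    {"dp": [0,0,-25],"dr": [0,0,0],"fingers": 1},
    {"dp": [0,0,0],"dr": [0,0,0],"fingers": 1},
    {"dp": [0,0,0],"dr": [0,0,0],"fingers": 1},
    {"dp": [0,0,0],"dr": [0,0,0],"fingers": 1},
  ],
)

```text
time_s: 3.28
tool_pos: [0.3296, 0.2998, 0.1728]
tool_rot: [-179.9, -0.2, -168.0]
force: [0.8, 0.1, -3.3]
grip_width: 0.0604
grasp_force: 29.6
```

Run:
```python
from h import *
o=env.get_obs();print(o['tool_pos'],o['tool_rot'],o['grip_width'],o['grasp_force'])
plan((450,290,165,150,1),(652,264,165,93.3,1),(652,264,98,93.3,1))
```

```text
[0.32958173 0.29984027 0.17279907] [-1.79899500e+02 -1.51184488e-01 -1.68011617e+02] 0.0604318588908402 29.58730517209915
{"dp": [-23, -7, 2], "dr": [0, 0, 0.147], "fingers": 1}
{"dp": [-24, -3, 1], "dr": [0, 0, 0.146], "fingers": 1}
{"dp": [-24, 0, 2], "dr": [0, 0, 0.147], "fingers": 1}
{"dp": [-24, 3, 1], "dr": [0, 0, 0.146], "fingers": 1}
{"dp": [-23, 7, 2], "dr": [0, 0, 0.147], "fingers": 1}

{"dp": [-27, 11, 0], "dr": [0, 0, 0.141], "fingers": 1}
{"dp": [-25, 15, 0], "dr": [0, 0, 0.141], "fingers": 1}
{"dp": [-23, 18, 0], "dr": [0, 0, 0.141], "fingers": 1}
{"dp": [-20, 21, 0], "dr": [0, 0, 0.142], "fingers": 1}
{"dp": [-16, 24, 0], "dr": [0, 0, 0.141], "fingers": 1}

{"dp": [-13, 26, 0], "dr": [0, 0, 0.142], "fingers": 1}
{"dp": [-9, 28, 0], "dr": [0, 0, 0.141], "fingers": 1}
{"dp": [0, 0, 33], "dr": [0, 0, 0.0], "fingers": 1}
{"dp": [0, 0, 34], "dr": [0, 0, 0.0], "fingers": 1}
```

Call:
step_arm(
  moves=[
    {"dp": [-23,-7,2],"dr": [0,0,0.147],"fingers": 1},
    {"dp": [-24,-3,1],"dr": [0,0,0.146],"fingers": 1},
    {"dp": [-24,0,2],"dr": [0,0,0.147],"fingers": 1},
    {"dp": [-24,3,1],"dr": [0,0,0.146],"fingers": 1},
    {"dp": [-23,7,2],"dr": [0,0,0.147],"fingers": 1},
  ],
)

```text
time_s: 3.9
tool_pos: [0.4506, 0.29, 0.1649]
tool_rot: [-179.9, -0.1, 149.7]
force: [-0.7, -0.0, -2.6]
grip_width: 0.06
grasp_force: 29.6
```

Call:
step_arm(
  moves=[
    {"dp": [-27,11,0],"dr": [0,0,0.141],"fingers": 1},
    {"dp": [-25,15,0],"dr": [0,0,0.141],"fingers": 1},
    {"dp": [-23,18,0],"dr": [0,0,0.141],"fingers": 1},
    {"dp": [-20,21,0],"dr": [0,0,0.142],"fingers": 1},
    {"dp": [-16,24,0],"dr": [0,0,0.141],"fingers": 1},
  ],
)

```text
time_s: 4.53
tool_pos: [0.5948, 0.2713, 0.1645]
tool_rot: [-179.8, 0.0, 109.3]
force: [0.1, -0.1, -3.3]
grip_width: 0.0602
grasp_force: 29.6
```

Call:
step_arm(
  moves=[
    {"dp": [-13,26,0],"dr": [0,0,0.142],"fingers": 1},
    {"dp": [-9,28,0],"dr": [0,0,0.141],"fingers": 1},
    {"dp": [0,0,0],"dr": [0,0,0],"fingers": 1},
    {"dp": [0,0,0],"dr": [0,0,0],"fingers": 1},
    {"dp": [0,0,0],"dr": [0,0,0],"fingers": 1},
  ],
)

```text
time_s: 5.15
tool_pos: [0.6515, 0.2657, 0.1661]
tool_rot: [-179.9, -0.0, 93.4]
force: [-0.8, 0.9, -2.2]
grip_width: 0.0599
grasp_force: 29.6
```

Call:
step_arm(
  moves=[
    {"dp": [0,0,30],"dr": [0,0,0],"fingers": 1},
    {"dp": [0,0,20],"dr": [0,0,0],"fingers": 1},
    {"dp": [0,0,10],"dr": [0,0,0],"fingers": 1},
    {"dp": [0,0,6],"dr": [0,0,0],"fingers": 1},
    {"dp": [0,0,0],"dr": [0,0,0],"fingers": 1},
  ],
)

```text
time_s: 5.78
tool_pos: [0.6528, 0.2647, 0.102]
tool_rot: [180.0, -0.0, 93.3]
force: [-2.9, -1.9, 2.7]
grip_width: 0.0599
grasp_force: 29.9
```

Call:
step_arm(
  moves=[
    {"dp": [0,0,0],"dr": [0,0,0],"fingers": 0.2},
    {"dp": [0,0,0],"dr": [0,0,0],"fingers": 0.2},
    {"dp": [0,0,0],"dr": [0,0,0],"fingers": 0.2},
    {"dp": [0,0,-20],"dr": [0,0,0],"fingers": 0.2},
    {"dp": [0,0,-45],"dr": [0,0,0],"fingers": 0.2},
  ],
)

```text
time_s: 6.4
tool_pos: [0.6515, 0.2647, 0.165]
tool_rot: [-179.8, 0.1, 93.3]
force: [0.2, 0.8, 1.0]
grip_width: 0.0697
grasp_force: 0.0
```

Run:
```python
from h import *
t=env.read_camera('top')[:,:,::-1].copy();cv2.imwrite('pics/top1.png',t)
hsv=cv2.cvtColor(t,cv2.COLOR_BGR2HSV)
k=((hsv[...,1]<60)&(hsv[...,2]>90)).astype(np.uint8);z=np.zeros_like(k);z[180:260,125:260]=k[180:260,125:260]
for c in cv2.findContours(z,cv2.RETR_EXTERNAL,cv2.CHAIN_APPROX_NONE)[0]:
    if cv2.contourArea(c)<60: continue
    r=cv2.minAreaRect(np.array([onz('top',p[0],.03)[:2]*1000 for p in c],np.float32));print(r)
cv2.imwrite('pics/top1c.png',cv2.resize(t[90:255,90:310],None,fx=2.5,fy=2.5))
plan((600,170,170,180,0),(383,187,140,180,0),(383,187,8,180,0))
```

```text
((310.61480712890625, 116.41917419433594), (40.0263671875, 87.5348892211914), 1.141810655593872)
((380.1474304199219, 186.35983276367188), (51.78865432739258, 78.57160186767578), 89.08309173583984)
((417.9422607421875, 46.343257904052734), (91.31394958496094, 59.75886154174805), 1.4435982704162598)
{"dp": [-9, -6, 0], "dr": [0, 0, -0.151], "fingers": 0}
{"dp": [-8, -7, 1], "dr": [0, 0, -0.151], "fingers": 0}
{"dp": [-7, -9, 0], "dr": [0, 0, -0.151], "fingers": 0}
{"dp": [-6, -10, 1], "dr": [0, 0, -0.151], "fingers": 0}
{"dp": [-4, -10, 0], "dr": [0, 0, -0.151], "fingers": 0}

{"dp": [-3, -11, 1], "dr": [0, 0, -0.152], "fingers": 0}
{"dp": [-1, -11, 0], "dr": [0, 0, -0.151], "fingers": 0}
{"dp": [1, -11, 1], "dr": [0, 0, -0.152], "fingers": 0}
{"dp": [3, -11, 0], "dr": [0, 0, -0.151], "fingers": 0}
{"dp": [4, -10, 1], "dr": [0, 0, -0.152], "fingers": 0}

{"dp": [43, 3, 6], "dr": [0, 0, 0.0], "fingers": 0}
{"dp": [43, 3, 6], "dr": [0, 0, 0.0], "fingers": 0}
{"dp": [44, 4, 6], "dr": [0, 0, 0.0], "fingers": 0}
{"dp": [43, 3, 6], "dr": [0, 0, 0.0], "fingers": 0}
{"dp": [44, 4, 6], "dr": [0, 0, 0.0], "fingers": 0}

{"dp": [0, 0, 44], "dr": [0, 0, 0.0], "fingers": 0}
{"dp": [0, 0, 44], "dr": [0, 0, 0.0], "fingers": 0}
{"dp": [0, 0, 44], "dr": [0, 0, 0.0], "fingers": 0}
```

View pics/top1c.png

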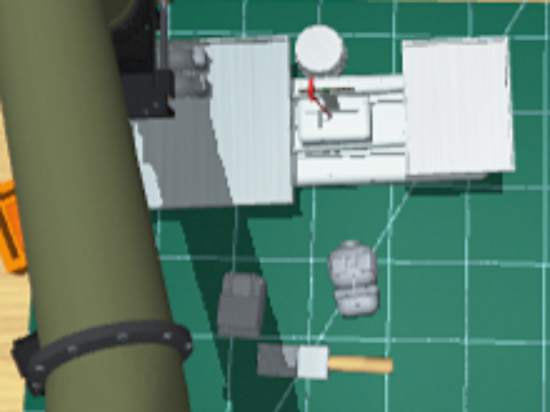

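The legs are in the tray (their end shows at crop (190,70)), and the pack and torso haven't moved. Next is the torso, gripped on its wide front half.

Run:
```python
from h import *
plan((540,150,175,150,0),(431,46,140,181.4,0),(431,46,9,181.4,0))
```

```text
{"dp": [-16, -17, 0], "dr": [0, 0, -0.141], "fingers": 0}
{"dp": [-13, -20, 0], "dr": [0, 0, -0.141], "fingers": 0}
{"dp": [-10, -21, 0], "dr": [0, 0, -0.141], "fingers": 0}
{"dp": [-7, -22, 0], "dr": [0, 0, -0.142], "fingers": 0}
{"dp": [-4, -23, 0], "dr": [0, 0, -0.141], "fingers": 0}

{"dp": [0, -23, 0], "dr": [0, 0, -0.142], "fingers": 0}
{"dp": [3, -24, 0], "dr": [0, 0, -0.141], "fingers": 0}
{"dp": [11, -36, 9], "dr": [0, 0, -0.137], "fingers": 0}
{"dp": [15, -34, 9], "dr": [0, 0, -0.137], "fingers": 0}
{"dp": [20, -32, 8], "dr": [0, 0, -0.137], "fingers": 0}

{"dp": [24, -29, 9], "dr": [0, 0, -0.137], "fingers": 0}
{"dp": [0, 0, 44], "dr": [0, 0, -0.0], "fingers": 0}
{"dp": [0, 0, 43], "dr": [0, 0, -0.0], "fingers": 0}
{"dp": [0, 0, 44], "dr": [0, 0, -0.0], "fingers": 0}
```

Call:
step_arm(
  moves=[
    {"dp": [-16,-17,0],"dr": [0,0,-0.141],"fingers": 0.2},
    {"dp": [-13,-20,0],"dr": [0,0,-0.141],"fingers": 0},
    {"dp": [-10,-21,0],"dr": [0,0,-0.141],"fingers": 0},
    {"dp": [-7,-22,0],"dr": [0,0,-0.142],"fingers": 0},
    {"dp": [-4,-23,0],"dr": [0,0,-0.141],"fingers": 0},
  ],
)

```text
time_s: 7.08
tool_pos: [0.5708, 0.1815, 0.1673]
tool_rot: [179.9, 0.1, 134.0]
force: [0.1, 0.3, 0.0]
grip_width: 0.0866
grasp_force: 0.0
```

Call:
step_arm(
  moves=[
    {"dp": [0,-23,0],"dr": [0,0,-0.142],"fingers": 0},
    {"dp": [3,-24,0],"dr": [0,0,-0.141],"fingers": 0},
    {"dp": [11,-36,9],"dr": [0,0,-0.137],"fingers": 0},
    {"dp": [15,-34,9],"dr": [0,0,-0.137],"fingers": 0},
    {"dp": [20,-32,8],"dr": [0,0,-0.137],"fingers": 0},
  ],
)

```text
time_s: 7.7
tool_pos: [0.4553, 0.0705, 0.1408]
tool_rot: [179.9, 0.1, 173.8]
force: [0.4, 0.0, 0.1]
grip_width: 0.0864
grasp_force: 0.0
```

Call:
step_arm(
  moves=[
    {"dp": [24,-29,9],"dr": [0,0,-0.137],"fingers": 0},
    {"dp": [0,0,0],"dr": [0,0,0],"fingers": 0},
    {"dp": [0,0,0],"dr": [0,0,0],"fingers": 0},
    {"dp": [0,0,0],"dr": [0,0,0],"fingers": 0},
    {"dp": [0,0,0],"dr": [0,0,0],"fingers": 0},
  ],
)

```text
time_s: 8.32
tool_pos: [0.4288, 0.0458, 0.1308]
tool_rot: [-180.0, 0.0, -178.6]
force: [-0.2, 0.8, -0.3]
grip_width: 0.0872
grasp_force: 0.0
```

Run:
```python
from h import *
m=env.camera_model('wrist');t=env.read_camera('wrist')[:,:,::-1];cv2.imwrite('pics/w2.png',t)
print(env.get_obs()['force'],proj('wrist',np.array([.418,.046,.03]),m),proj('wrist',np.array([.431,.046,.03]),m))
plan((431,46,9,181.4,0))
```

```text
[-0.75382074 -0.2249096  -0.21898014] [260.31639756 175.07870948] [259.95120815 188.64149202]
{"dp": [-1, 0, 41], "dr": [0, 0, 0.0], "fingers": 0}
{"dp": [-1, 0, 40], "dr": [0, 0, 0.0], "fingers": 0}
{"dp": [0, 0, 41], "dr": [0, 0, 0.0], "fingers": 0}
```

View pics/w2.png

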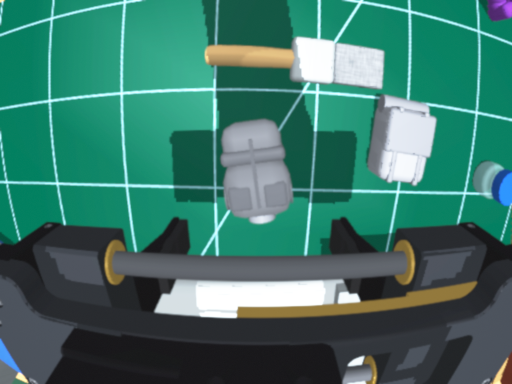

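The torso is centred at (257,172) with a few degrees of tilt, neck towards +x. Grasp.

Call:
step_arm(
  moves=[
    {"dp": [-1,0,41],"dr": [0,0,-0.05],"fingers": 0},
    {"dp": [-1,0,40],"dr": [0,0,0],"fingers": 0},
    {"dp": [0,0,40],"dr": [0,0,0],"fingers": 0},
    {"dp": [0,0,0],"dr": [0,0,0],"fingers": 0.5},
    {"dp": [0,0,0],"dr": [0,0,0],"fingers": 1},
  ],
)

```text
time_s: 9.0
tool_pos: [0.4312, 0.0456, 0.0107]
tool_rot: [180.0, 0.1, -175.7]
force: [0.2, -0.2, 0.8]
grip_width: 0.074
grasp_force: 0.0
```

Call:
step_arm(
  moves=[
    {"dp": [0,0,0],"dr": [0,0,0],"fingers": 1},
    {"dp": [0,0,0],"dr": [0,0,0],"fingers": 1},
    {"dp": [0,0,0],"dr": [0,0,0],"fingers": 1},
    {"dp": [0,0,-40],"dr": [0,0,0],"fingers": 1},
    {"dp": [0,0,-50],"dr": [0,0,0],"fingers": 1},
  ],
)

```text
time_s: 9.62
tool_pos: [0.4286, 0.0451, 0.0997]
tool_rot: [-180.0, -0.2, -175.8]
force: [0.3, 0.7, -2.6]
grip_width: 0.0611
grasp_force: 29.3
```

Call:
step_arm(
  moves=[
    {"dp": [0,0,-50],"dr": [0,0,0],"fingers": 1},
    {"dp": [0,0,-25],"dr": [0,0,0],"fingers": 1},
    {"dp": [0,0,0],"dr": [0,0,0],"fingers": 1},
    {"dp": [0,0,0],"dr": [0,0,0],"fingers": 1},
    {"dp": [0,0,0],"dr": [0,0,0],"fingers": 1},
  ],
)

```text
time_s: 10.25
tool_pos: [0.4289, 0.0451, 0.1728]
tool_rot: [-180.0, -0.2, -175.8]
force: [0.3, 0.0, -3.6]
grip_width: 0.0611
grasp_force: 29.3
```

Run:
```python
from h import *
o=env.get_obs();print(o['tool_pos'],o['tool_rot'],o['grip_width'],o['force'])
plan((538,246,172,93.3,1))
```

```text
[0.42889996 0.04508727 0.17278891] [-179.96756744   -0.18372316 -175.75149967] 0.06108670064087865 [ 0.31657344  0.02236108 -3.61608585]
{"dp": [-11, 17, 0], "dr": [0, 0, 0.144], "fingers": 1}
{"dp": [-9, 19, 0], "dr": [0, 0, 0.144], "fingers": 1}
{"dp": [-6, 20, 0], "dr": [0, 0, 0.144], "fingers": 1}
{"dp": [-3, 21, 0], "dr": [0, 0, 0.144], "fingers": 1}
{"dp": [0, 21, 0], "dr": [0, 0, 0.144], "fingers": 1}

{"dp": [3, 20, 0], "dr": [0, 0, 0.145], "fingers": 1}
{"dp": [6, 20, 0], "dr": [0, 0, 0.144], "fingers": 1}
{"dp": [9, 19, 0], "dr": [0, 0, 0.145], "fingers": 1}
{"dp": [12, 17, 0], "dr": [0, 0, 0.144], "fingers": 1}
{"dp": [14, 15, 0], "dr": [0, 0, 0.145], "fingers": 1}

{"dp": [16, 14, 1], "dr": [0, 0, 0.144], "fingers": 1}
```

Call:
step_arm(
  moves=[
    {"dp": [-11,17,0],"dr": [0,0,0.144],"fingers": 1},
    {"dp": [-9,19,0],"dr": [0,0,0.144],"fingers": 1},
    {"dp": [-6,20,0],"dr": [0,0,0.144],"fingers": 1},
    {"dp": [-3,21,0],"dr": [0,0,0.144],"fingers": 1},
    {"dp": [0,21,0],"dr": [0,0,0.144],"fingers": 1},
  ],
)

```text
time_s: 10.88
tool_pos: [0.48, 0.137, 0.173]
tool_rot: [-179.9, -0.1, 142.7]
force: [-0.3, -1.3, -2.6]
grip_width: 0.061
grasp_force: 29.3
```

Call:
step_arm(
  moves=[
    {"dp": [3,20,0],"dr": [0,0,0.145],"fingers": 1},
    {"dp": [6,20,0],"dr": [0,0,0.144],"fingers": 1},
    {"dp": [9,19,0],"dr": [0,0,0.145],"fingers": 1},
    {"dp": [12,17,0],"dr": [0,0,0.144],"fingers": 1},
    {"dp": [14,15,0],"dr": [0,0,0.145],"fingers": 1},
  ],
)

```text
time_s: 11.5
tool_pos: [0.5283, 0.2285, 0.1727]
tool_rot: [-179.8, 0.1, 101.3]
force: [0.4, 0.8, -3.0]
grip_width: 0.0614
grasp_force: 29.3
```

Call:
step_arm(
  moves=[
    {"dp": [16,14,1],"dr": [0,0,0.144],"fingers": 1},
    {"dp": [0,0,20],"dr": [0,0,0],"fingers": 1},
    {"dp": [0,0,25],"dr": [0,0,0],"fingers": 1},
    {"dp": [0,0,0],"dr": [0,0,0],"fingers": 1},
    {"dp": [0,0,0],"dr": [0,0,0],"fingers": 1},
  ],
)

```text
time_s: 12.12
tool_pos: [0.5394, 0.2467, 0.1286]
tool_rot: [-180.0, 0.0, 93.3]
force: [0.1, -0.1, -1.9]
grip_width: 0.0606
grasp_force: 29.3
```

Call:
step_arm(
  moves=[
    {"dp": [0,0,12],"dr": [0,0,0],"fingers": 1},
    {"dp": [0,0,10],"dr": [0,0,0],"fingers": 1},
    {"dp": [0,0,8],"dr": [0,0,0],"fingers": 1},
    {"dp": [0,0,2],"dr": [0,0,0],"fingers": 1},
    {"dp": [0,0,0],"dr": [0,0,0],"fingers": 1},
  ],
)

```text
time_s: 12.75
tool_pos: [0.5385, 0.2457, 0.0989]
tool_rot: [-179.9, 0.0, 93.3]
force: [-8.7, -5.1, 13.9]
grip_width: 0.0603
grasp_force: 30.0
```

Call:
step_arm(
  moves=[
    {"dp": [0,0,0],"dr": [0,0,0],"fingers": 0.15},
    {"dp": [0,0,0],"dr": [0,0,0],"fingers": 0.15},
    {"dp": [0,0,0],"dr": [0,0,0],"fingers": 0.15},
    {"dp": [0,0,-20],"dr": [0,0,0],"fingers": 0.15},
    {"dp": [0,0,-50],"dr": [0,0,0],"fingers": 0.15},
  ],
)

```text
time_s: 13.38
tool_pos: [0.5374, 0.2459, 0.1643]
tool_rot: [-179.7, 0.2, 93.3]
force: [0.3, -0.1, 0.6]
grip_width: 0.0738
grasp_force: 0.0
```

Run:
```python
from h import *
t=env.read_camera('top')[:,:,::-1].copy();cv2.imwrite('pics/top2.png',t)
hsv=cv2.cvtColor(t,cv2.COLOR_BGR2HSV)
k=((hsv[...,1]<60)&(hsv[...,2]>75)).astype(np.uint8);z=np.zeros_like(k);z[180:260,125:260]=k[180:260,125:260]
for c in cv2.findContours(z,cv2.RETR_EXTERNAL,cv2.CHAIN_APPROX_NONE)[0]:
    if cv2.contourArea(c)<60: continue
    r=cv2.minAreaRect(np.array([onz('top',p[0],.03)[:2]*1000 for p in c],np.float32));print(r)
plan((383,187,172,180,0))
```

```text
((311.65087890625, 116.50675964355469), (88.89469909667969, 41.25590515136719), 88.77342987060547)
((380.60760498046875, 184.88848876953125), (55.102054595947266, 81.90618133544922), 85.88811492919922)
{"dp": [-5, -16, 0], "dr": [0, 0, -0.151], "fingers": 0}
{"dp": [-3, -17, 0], "dr": [0, 0, -0.151], "fingers": 0}
{"dp": [0, -17, 0], "dr": [0, 0, -0.151], "fingers": 0}
{"dp": [2, -17, 0], "dr": [0, 0, -0.151], "fingers": 0}
{"dp": [5, -16, 0], "dr": [0, 0, -0.151], "fingers": 0}

{"dp": [7, -15, 0], "dr": [0, 0, -0.152], "fingers": 0}
{"dp": [10, -14, 0], "dr": [0, 0, -0.151], "fingers": 0}
{"dp": [12, -13, 1], "dr": [0, 0, -0.152], "fingers": 0}
{"dp": [13, -10, 0], "dr": [0, 0, -0.151], "fingers": 0}
{"dp": [15, -9, 1], "dr": [0, 0, -0.152], "fingers": 0}
```

Call:
step_arm(
  moves=[
    {"dp": [-5,-16,0],"dr": [0,0,-0.151],"fingers": 0.1},
    {"dp": [-3,-17,0],"dr": [0,0,-0.151],"fingers": 0},
    {"dp": [0,-17,0],"dr": [0,0,-0.151],"fingers": 0},
    {"dp": [2,-17,0],"dr": [0,0,-0.151],"fingers": 0},
    {"dp": [5,-16,0],"dr": [0,0,-0.151],"fingers": 0},
  ],
)

```text
time_s: 14.05
tool_pos: [0.4598, 0.2158, 0.1664]
tool_rot: [180.0, 0.0, 136.9]
force: [0.1, -0.1, 0.6]
grip_width: 0.087
grasp_force: 0.0
```

Call:
step_arm(
  moves=[
    {"dp": [7,-15,0],"dr": [0,0,-0.152],"fingers": 0},
    {"dp": [10,-14,0],"dr": [0,0,-0.151],"fingers": 0},
    {"dp": [12,-13,1],"dr": [0,0,-0.152],"fingers": 0},
    {"dp": [13,-10,0],"dr": [0,0,-0.151],"fingers": 0},
    {"dp": [15,-9,1],"dr": [0,0,-0.152],"fingers": 0},
  ],
)

```text
time_s: 14.68
tool_pos: [0.3803, 0.1853, 0.1646]
tool_rot: [180.0, 0.0, -179.7]
force: [0.0, 0.4, -0.2]
grip_width: 0.0871
grasp_force: 0.0
```

Call:
step_arm(
  moves=[
    {"dp": [0,0,30],"dr": [0,0,0],"fingers": 0},
    {"dp": [0,0,0],"dr": [0,0,0],"fingers": 0},
    {"dp": [0,0,0],"dr": [0,0,0],"fingers": 0},
    {"dp": [0,0,0],"dr": [0,0,0],"fingers": 0},
    {"dp": [0,0,0],"dr": [0,0,0],"fingers": 0},
  ],
)

```text
time_s: 15.3
tool_pos: [0.381, 0.1856, 0.1352]
tool_rot: [180.0, 0.1, -180.0]
force: [-0.6, 0.4, 0.4]
grip_width: 0.0869
grasp_force: 0.0
```

Run:
```python
from h import *
o=env.get_obs();print(o['tool_pos'],o['tool_rot'])
m=env.camera_model('wrist');t=env.read_camera('wrist')[:,:,::-1].copy();cv2.imwrite('pics/w3.png',t)
hsv=cv2.cvtColor(t,cv2.COLOR_BGR2HSV)
k=((hsv[...,1]<60)&(hsv[...,2]>75)).astype(np.uint8);z=np.zeros_like(k);z[90:225,190:330]=k[90:225,190:330]
for c in cv2.findContours(z,cv2.RETR_EXTERNAL,cv2.CHAIN_APPROX_NONE)[0]:
    if cv2.contourArea(c)<200: continue
    r=cv2.minAreaRect(np.array([onz('wrist',p[0],.035,m)[:2]*1000 for p in c],np.float32));print(r,cv2.boundingRect(c))
```

```text
[0.38102704 0.18556739 0.13524946] [ 1.79961378e+02  6.51473176e-02 -1.79987928e+02]
((378.26885986328125, 182.6832275390625), (52.71238327026367, 84.10574340820312), 85.8132095336914) (228, 137, 60, 88)
((310.56951904296875, 143.66102600097656), (40.606143951416016, 36.073246002197266), 88.39530181884766) (190, 90, 46, 41)
```

Call:
step_arm(
  moves=[
    {"dp": [0,-1,42],"dr": [0,0,0.07],"fingers": 0},
    {"dp": [0,0,42],"dr": [0,0,0],"fingers": 0},
    {"dp": [0,0,42],"dr": [0,0,0],"fingers": 0},
    {"dp": [0,0,0],"dr": [0,0,0],"fingers": 0.5},
    {"dp": [0,0,0],"dr": [0,0,0],"fingers": 1},
  ],
)

```text
time_s: 15.98
tool_pos: [0.3816, 0.1849, 0.0099]
tool_rot: [179.9, 0.1, 176.0]
force: [0.6, 0.0, 0.2]
grip_width: 0.0745
grasp_force: 0.0
```

Call:
step_arm(
  moves=[
    {"dp": [0,0,0],"dr": [0,0,0],"fingers": 1},
    {"dp": [0,0,0],"dr": [0,0,0],"fingers": 1},
    {"dp": [0,0,0],"dr": [0,0,0],"fingers": 1},
    {"dp": [0,0,-40],"dr": [0,0,0],"fingers": 1},
    {"dp": [0,0,-50],"dr": [0,0,0],"fingers": 1},
  ],
)

```text
time_s: 16.6
tool_pos: [0.3791, 0.1836, 0.0985]
tool_rot: [-179.9, -0.2, 176.0]
force: [0.8, 1.1, -2.0]
grip_width: 0.0496
grasp_force: 30.0
```

Call:
step_arm(
  moves=[
    {"dp": [0,0,-50],"dr": [0,0,0],"fingers": 1},
    {"dp": [0,0,-40],"dr": [0,0,0],"fingers": 1},
    {"dp": [0,0,0],"dr": [0,0,0],"fingers": 1},
    {"dp": [0,0,0],"dr": [0,0,0],"fingers": 1},
    {"dp": [0,0,0],"dr": [0,0,0],"fingers": 1},
  ],
)

```text
time_s: 17.23
tool_pos: [0.3794, 0.1837, 0.1868]
tool_rot: [-179.9, -0.2, 176.0]
force: [-0.4, 0.3, -2.3]
grip_width: 0.0497
grasp_force: 30.0
```

Run:
```python
from h import *
o=env.get_obs();print(o['tool_pos'],o['tool_rot'],o['grip_width'],o['force'])
plan((450,140,190,130,1),(600,165,190,93.3,1))
```

```text
[0.37937348 0.18365402 0.18675242] [-1.79892386e+02 -1.62262532e-01  1.76000295e+02] 0.049653369379606155 [-0.42646486  0.28011588 -2.34061392]
{"dp": [-12, -6, -1], "dr": [0, 0, 0.134], "fingers": 1}
{"dp": [-13, -5, 0], "dr": [0, 0, 0.134], "fingers": 1}
{"dp": [-14, -3, -1], "dr": [0, 0, 0.134], "fingers": 1}
{"dp": [-14, -1, 0], "dr": [0, 0, 0.134], "fingers": 1}
{"dp": [-14, 1, -1], "dr": [0, 0, 0.133], "fingers": 1}

{"dp": [-13, 2, 0], "dr": [0, 0, 0.134], "fingers": 1}
{"dp": [-15, 26, 0], "dr": [0, 0, 0.128], "fingers": 1}
{"dp": [-12, 28, 0], "dr": [0, 0, 0.128], "fingers": 1}
{"dp": [-8, 29, 0], "dr": [0, 0, 0.128], "fingers": 1}
{"dp": [-5, 30, 0], "dr": [0, 0, 0.128], "fingers": 1}

{"dp": [-1, 31, 0], "dr": [0, 0, 0.128], "fingers": 1}
```

Call:
step_arm(
  moves=[
    {"dp": [-12,-6,-1],"dr": [0,0,0.134],"fingers": 1},
    {"dp": [-13,-5,0],"dr": [0,0,0.134],"fingers": 1},
    {"dp": [-14,-3,-1],"dr": [0,0,0.134],"fingers": 1},
    {"dp": [-14,-1,0],"dr": [0,0,0.134],"fingers": 1},
    {"dp": [-14,1,-1],"dr": [0,0,0.133],"fingers": 1},
  ],
)

```text
time_s: 17.85
tool_pos: [0.4396, 0.1475, 0.1899]
tool_rot: [-179.8, -0.1, 137.4]
force: [-0.3, -0.5, -1.5]
grip_width: 0.0495
grasp_force: 30.0
```

Call:
step_arm(
  moves=[
    {"dp": [-13,2,0],"dr": [0,0,0.134],"fingers": 1},
    {"dp": [-15,26,0],"dr": [0,0,0.128],"fingers": 1},
    {"dp": [-12,28,0],"dr": [0,0,0.128],"fingers": 1},
    {"dp": [-8,29,0],"dr": [0,0,0.128],"fingers": 1},
    {"dp": [-5,30,0],"dr": [0,0,0.128],"fingers": 1},
  ],
)

```text
time_s: 18.48
tool_pos: [0.5705, 0.1607, 0.1896]
tool_rot: [-179.8, 0.0, 100.4]
force: [-0.5, 0.0, -1.4]
grip_width: 0.0498
grasp_force: 30.0
```

Call:
step_arm(
  moves=[
    {"dp": [-1,31,0],"dr": [0,0,0.128],"fingers": 1},
    {"dp": [0,0,30],"dr": [0,0,0],"fingers": 1},
    {"dp": [0,0,30],"dr": [0,0,0],"fingers": 1},
    {"dp": [0,0,0],"dr": [0,0,0],"fingers": 1},
    {"dp": [0,0,0],"dr": [0,0,0],"fingers": 1},
  ],
)

```text
time_s: 19.1
tool_pos: [0.6012, 0.1655, 0.1319]
tool_rot: [180.0, -0.0, 93.3]
force: [0.4, 0.1, -2.4]
grip_width: 0.0499
grasp_force: 30.0
```

Call:
step_arm(
  moves=[
    {"dp": [0,0,14],"dr": [0,0,0],"fingers": 1},
    {"dp": [0,0,10],"dr": [0,0,0],"fingers": 1},
    {"dp": [0,0,7],"dr": [0,0,0],"fingers": 1},
    {"dp": [0,0,1],"dr": [0,0,0],"fingers": 1},
    {"dp": [0,0,0],"dr": [0,0,0],"fingers": 1},
  ],
)

```text
time_s: 19.73
tool_pos: [0.6012, 0.1655, 0.0997]
tool_rot: [180.0, -0.0, 93.3]
force: [0.1, 0.6, -2.8]
grip_width: 0.0497
grasp_force: 30.0
```

Call:
step_arm(
  moves=[
    {"dp": [0,0,0],"dr": [0,0,0],"fingers": 0.25},
    {"dp": [0,0,0],"dr": [0,0,0],"fingers": 0.25},
    {"dp": [0,0,0],"dr": [0,0,0],"fingers": 0.25},
    {"dp": [0,0,-20],"dr": [0,0,0],"fingers": 0.25},
    {"dp": [0,0,-50],"dr": [0,0,0],"fingers": 0.25},
  ],
)

```text
time_s: 20.35
tool_pos: [0.5994, 0.165, 0.169]
tool_rot: [-179.7, 0.1, 93.3]
force: [0.8, -0.0, 0.0]
grip_width: 0.0651
grasp_force: 0.0
```

Call:
step_arm(
  moves=[
    {"dp": [0,0,-50],"dr": [0,0,0],"fingers": 1},
    {"dp": [0,0,-50],"dr": [0,0,0],"fingers": 1},
    {"dp": [0,0,0],"dr": [0,0,0],"fingers": 1},
    {"dp": [0,0,0],"dr": [0,0,0],"fingers": 1},
    {"dp": [0,0,0],"dr": [0,0,0],"fingers": 1},
  ],
)

```text
time_s: 20.98
tool_pos: [0.6002, 0.1653, 0.2682]
tool_rot: [-179.9, 0.0, 93.3]
force: [0.1, 0.5, -0.3]
grip_width: 0.0236
grasp_force: 0.0
```

Run:
```python
from h import *
o=env.get_obs();print(o['tool_pos'],o['tool_rot'],o['grip_width'],o['force'])
# button by two views
s=cv2.imread('pics/scene0.png');hsv=cv2.cvtColor(s,cv2.COLOR_BGR2HSV)
red=cv2.inRange(hsv,(0,150,90),(6,255,255))|cv2.inRange(hsv,(172,150,90),(180,255,255))
for c in cv2.findContours(red[170:200,160:200],cv2.RETR_EXTERNAL,cv2.CHAIN_APPROX_NONE)[0]:
    b=cv2.boundingRect(c)
    if b[2]>4:
        uv=(160+b[0]+b[2]/2,170+b[1]+b[3]/2);print(b)
        for z in(.095,.1,.105,.11,.115): print(z,onz('scene',uv,z),onz('top',(333,129),z))
plan((630,0,265,90,1),(636,-262,180,60,1))
```

```text
[0.6002224  0.16525829 0.26823112] [-1.79862899e+02  3.56001416e-02  9.33280685e+01] 0.023610243569064902 [ 0.13803613  0.54020414 -0.29679762]
(12, 9, 9, 7)
0.095 [ 0.63090557 -0.26837403  0.095     ] [ 0.63583343 -0.26341721  0.095     ]
0.1 [ 0.6334438 -0.2634341  0.1      ] [ 0.63447503 -0.26248508  0.1       ]
0.105 [ 0.63598204 -0.25849416  0.105     ] [ 0.63311664 -0.26155294  0.105     ]
0.11 [ 0.63852028 -0.25355423  0.11      ] [ 0.63175824 -0.2606208   0.11      ]
0.115 [ 0.64105852 -0.24861429  0.115     ] [ 0.63039985 -0.25968866  0.115     ]
{"dp": [-42, 5, 1], "dr": [0, 0, 0.015], "fingers": 1}
{"dp": [-41, 6, 1], "dr": [0, 0, 0.014], "fingers": 1}
{"dp": [-42, 6, 1], "dr": [0, 0, 0.015], "fingers": 1}
{"dp": [-41, 7, 0], "dr": [0, 0, 0.014], "fingers": 1}
{"dp": [-44, 1, 14], "dr": [0, 0, 0.087], "fingers": 1}

{"dp": [-43, 5, 14], "dr": [0, 0, 0.087], "fingers": 1}
{"dp": [-43, 8, 14], "dr": [0, 0, 0.087], "fingers": 1}
{"dp": [-42, 12, 14], "dr": [0, 0, 0.088], "fingers": 1}
{"dp": [-41, 16, 15], "dr": [0, 0, 0.087], "fingers": 1}
{"dp": [-39, 20, 14], "dr": [0, 0, 0.088], "fingers": 1}
```

Call:
step_arm(
  moves=[
    {"dp": [-42,5,0],"dr": [0,0,0.015],"fingers": 1},
    {"dp": [-41,6,0],"dr": [0,0,0.014],"fingers": 1},
    {"dp": [-42,6,0],"dr": [0,0,0.015],"fingers": 1},
    {"dp": [-41,7,0],"dr": [0,0,0.014],"fingers": 1},
    {"dp": [-44,1,14],"dr": [0,0,0.087],"fingers": 1},
  ],
)

```text
time_s: 21.6
tool_pos: [0.6323, -0.0446, 0.255]
tool_rot: [180.0, -0.0, 84.9]
force: [0.5, -0.2, -0.8]
grip_width: 0.0005
grasp_force: 0.0
```

Call:
step_arm(
  moves=[
    {"dp": [-43,5,14],"dr": [0,0,0.087],"fingers": 1},
    {"dp": [-43,8,14],"dr": [0,0,0.087],"fingers": 1},
    {"dp": [-42,12,14],"dr": [0,0,0.088],"fingers": 1},
    {"dp": [-41,16,15],"dr": [0,0,0.087],"fingers": 1},
    {"dp": [-39,20,14],"dr": [0,0,0.088],"fingers": 1},
  ],
)

```text
time_s: 22.22
tool_pos: [0.6362, -0.2631, 0.1825]
tool_rot: [-179.9, 0.0, 59.8]
force: [0.7, 1.0, 0.7]
grip_width: 0.0006
grasp_force: 0.0
```

Call:
step_arm(
  moves=[
    {"dp": [0,0,30],"dr": [0,0,0],"fingers": 1},
    {"dp": [0,0,25],"dr": [0,0,0],"fingers": 1},
    {"dp": [0,0,0],"dr": [0,0,0],"fingers": 1},
    {"dp": [0,0,0],"dr": [0,0,0],"fingers": 1},
    {"dp": [0,0,0],"dr": [0,0,0],"fingers": 1},
  ],
)

```text
time_s: 22.85
tool_pos: [0.6378, -0.2623, 0.131]
tool_rot: [179.9, -0.0, 60.0]
force: [0.0, -0.1, 0.2]
grip_width: 0.0004
grasp_force: 0.0
```

Call:
step_arm(
  moves=[
    {"dp": [0,3,15],"dr": [0,0,0],"fingers": 1},
    {"dp": [0,0,10],"dr": [0,0,0],"fingers": 1},
    {"dp": [0,0,5],"dr": [0,0,0],"fingers": 1},
    {"dp": [0,0,4],"dr": [0,0,0],"fingers": 1},
    {"dp": [0,0,2],"dr": [0,0,0],"fingers": 1},
  ],
)

```text
time_s: 23.48
tool_pos: [0.6397, -0.2635, 0.0963]
tool_rot: [-180.0, -0.1, 60.0]
force: [-7.3, 2.6, 19.6]
grip_width: 0.0005
grasp_force: 9.7
```

Call:
step_arm(
  moves=[
    {"dp": [0,0,-10],"dr": [0,0,0],"fingers": 1},
    {"dp": [0,0,-45],"dr": [0,0,0],"fingers": 1},
    {"dp": [0,0,-45],"dr": [0,0,0],"fingers": 1},
    {"dp": [0,0,0],"dr": [0,0,0],"fingers": 1},
    {"dp": [0,0,0],"dr": [0,0,0],"fingers": 0},
  ],
)

```text
time_s: 24.1
tool_pos: [0.6393, -0.2634, 0.1928]
tool_rot: [-179.9, -0.0, 60.0]
force: [-0.2, -0.7, -0.4]
grip_width: 0.0048
grasp_force: 0.0
```

Call:
step_arm(
  moves=[
    {"dp": [0,0,0],"dr": [0,0,0],"fingers": 0.5},
    {"dp": [0,0,0],"dr": [0,0,0],"fingers": 0.5},
    {"dp": [0,0,0],"dr": [0,0,0],"fingers": 0.5},
    {"dp": [0,0,0],"dr": [0,0,0],"fingers": 0.5},
    {"dp": [0,0,0],"dr": [0,0,0],"fingers": 0.5},
  ],
)

```text
time_s: 24.72
tool_pos: [0.6397, -0.2636, 0.1935]
tool_rot: [180.0, -0.0, 60.0]
force: [-0.2, -0.7, 0.1]
grip_width: 0.0424
grasp_force: 0.0
```

Call:
step_arm(
  moves=[
    {"dp": [0,0,0],"dr": [0,0,0],"fingers": 0.5},
    {"dp": [0,0,0],"dr": [0,0,0],"fingers": 0.5},
    {"dp": [0,0,0],"dr": [0,0,0],"fingers": 0.5},
    {"dp": [0,0,0],"dr": [0,0,0],"fingers": 0.5},
    {"dp": [0,0,0],"dr": [0,0,0],"fingers": 0.5},
  ],
)

```text
time_s: 25.35
tool_pos: [0.6397, -0.2636, 0.1936]
tool_rot: [180.0, -0.0, 60.0]
force: [0.1, -0.2, 0.3]
grip_width: 0.0436
grasp_force: 0.0
```

Run:
```python
from h import *
t=env.read_camera('top')[:,:,::-1];s=env.read_camera('scene')[:,:,::-1]
cv2.imwrite('pics/top3.png',t);cv2.imwrite('pics/scene3.png',s)
a=cv2.resize(t[85:245,125:415],None,fx=2,fy=2,interpolation=cv2.INTER_CUBIC);b=cv2.resize(s[130:290,120:410],None,fx=2,fy=2,interpolation=cv2.INTER_CUBIC)
cv2.imwrite('pics/c3.png',np.vstack([a[:300],b[:300]]))
```

```text
(no output)
```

View pics/c3.png

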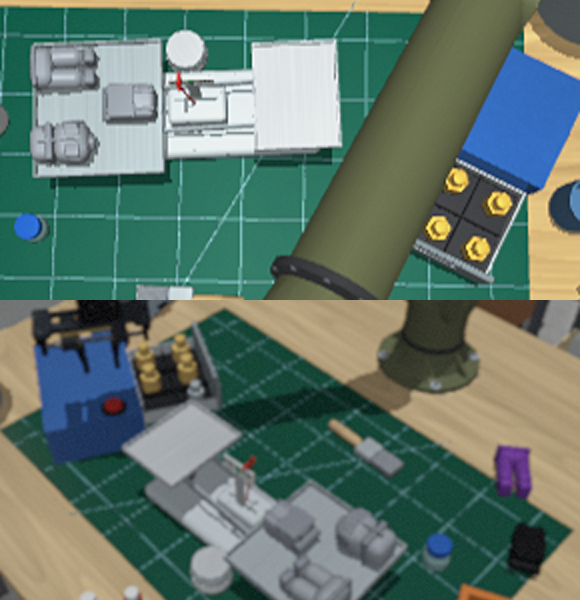

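The drawer has popped out. Four brass weights stand at crop (455,180), (498,202), (438,228) and (477,247). The steel weight is hidden from above and shows at (195,385) in the scene crop. All three castings are in the tray. Now I'll hover over the drawer to measure.

```bash
cat >> h.py <<'E'
def brass(n,m=None,z=.073,roi=None):
    m=m or env.camera_model(n);t=env.read_camera(n)[:,:,::-1].copy();cv2.imwrite(f'pics/b_{n}.png',t)
    k=cv2.inRange(cv2.cvtColor(t,cv2.COLOR_BGR2HSV),(15,110,90),(35,255,255))
    out=[]
    for c in cv2.findContours(k,cv2.RETR_EXTERNAL,cv2.CHAIN_APPROX_NONE)[0]:
        if cv2.contourArea(c)<40: continue
        (u,v),r=cv2.minEnclosingCircle(c);out.append((u,v,r,cv2.contourArea(c)));print(np.round(out[-1]),np.round(onz(n,(u,v),z,m)*1000))
E
python3 - <<'E'
from h import *
brass('top',z=.05)
x=np.array([538-135*.5,-332+65*.5]);print(x)
plan((480,-270,250,109,.5))
E
```

```text
[376. 377. 112. 854.] [ -91. -393.   50.]
[ 104.  368.  105. 1294.] [-86. 401.  50.]
[156. 340.  23.  40.] [ -2. 254.  50.]
[ 383.  352.  105. 5050.] [ -21. -415.   50.]
[448. 333.  14.  44.] [  37. -608.   50.]
[298. 325.  19.  48.] [  50. -166.   50.]
[456. 322.  20. 198.] [  69. -632.   50.]
[ 105.  361.  105. 4804.] [-64. 403.  50.]
[122. 311.  24.  78.] [ 79. 361.  50.]
[386. 299.  30. 258.] [ 131. -426.   50.]
[444. 298.  14. 110.] [ 136. -602.   50.]
[190. 292.  15. 120.] [140. 160.  50.]
[ 76. 286.  24.  85.] [150. 505.  50.]
[ 53. 262.  46. 900.] [219. 579.  50.]
[416. 264.  27. 496.] [ 234. -519.   50.]
[234. 236.  12.  54.] [309.  31.  50.]
[409. 230.  24.  98.] [ 337. -502.   50.]
[400. 218.  13.  98.] [ 373. -474.   50.]
[362. 209.   7. 108.] [ 398. -361.   50.]
[ 40. 211.  27. 254.] [371. 632.  50.]
[343. 199.   7. 106.] [ 429. -303.   50.]
[434. 197.  45. 794.] [ 438. -581.   50.]
[373. 186.   7. 114.] [ 470. -395.   50.]
[ 70. 190.  17. 221.] [438. 544.  50.]
[352. 175.   7.  94.] [ 503. -330.   50.]
[ 432.  166.   47. 1775.] [ 534. -579.   50.]
[  60.  160.   66. 278
[... 231 characters left out ...]
7.  92.   9.  60.] [ 775. -699.   50.]
[286.  82.  21. 152.] [ 800. -124.   50.]
[323.  82.  22. 156.] [ 802. -240.   50.]
[ 146.  108.  118. 1138.] [704. 320.  50.]
[148.  69.   7.  62.] [835. 323.  50.]
[  36.   86.   46. 3084.] [774. 679.  50.]
[78. 54.  7. 44.] [884. 553.  50.]
[130.  42.   7.  72.] [925. 388.  50.]
[ 470.5 -299.5]
{"dp": [-14, -23, -9], "dr": [0, 0, -0.143], "fingers": 0.5}
{"dp": [-11, -24, -9], "dr": [0, 0, -0.143], "fingers": 0.5}
{"dp": [-7, -26, -10], "dr": [0, 0, -0.142], "fingers": 0.5}
{"dp": [-4, -26, -9], "dr": [0, 0, -0.143], "fingers": 0.5}
{"dp": [0, -27, -10], "dr": [0, 0, -0.142], "fingers": 0.5}

{"dp": [4, -26, -9], "dr": [0, 0, -0.143], "fingers": 0.5}
```

Call:
step_arm(
  moves=[
    {"dp": [-14,-23,-9],"dr": [0,0,-0.143],"fingers": 0.5},
    {"dp": [-11,-24,-9],"dr": [0,0,-0.143],"fingers": 0.5},
    {"dp": [-7,-26,-10],"dr": [0,0,-0.142],"fingers": 0.5},
    {"dp": [-4,-26,-9],"dr": [0,0,-0.143],"fingers": 0.5},
    {"dp": [0,-27,-10],"dr": [0,0,-0.142],"fingers": 0.5},
  ],
)

```text
time_s: 26.12
tool_pos: [0.5053, -0.269, 0.2409]
tool_rot: [180.0, 0.0, 101.1]
force: [-0.4, -0.3, -0.6]
grip_width: 0.0434
grasp_force: 0.0
```

Call:
step_arm(
  moves=[
    {"dp": [4,-26,-9],"dr": [0,0,-0.143],"fingers": 0.5},
    {"dp": [0,0,0],"dr": [0,0,0],"fingers": 0.5},
    {"dp": [0,0,0],"dr": [0,0,0],"fingers": 0.5},
    {"dp": [0,0,0],"dr": [0,0,0],"fingers": 0.5},
    {"dp": [0,0,0],"dr": [0,0,0],"fingers": 0.5},
  ],
)

```text
time_s: 26.75
tool_pos: [0.4804, -0.2696, 0.249]
tool_rot: [-180.0, -0.0, 109.0]
force: [0.7, -0.3, -0.9]
grip_width: 0.0434
grasp_force: 0.0
```

Run:
```python
from h import *
print(env.get_obs()['tool_pos'])
m=env.camera_model('wrist');t=env.read_camera('wrist')[:,:,::-1];cv2.imwrite('pics/w4.png',t)
for P in [(398,-361),(429,-303),(470,-395),(503,-330)]: print(P,proj('wrist',np.array([P[0]/1e3,P[1]/1e3,.073]),m))
np.save('m4.npy',m,allow_pickle=True)
```

```text
[ 0.48037131 -0.26956872  0.24898441]
(398, -361) [174.42761163 213.86344077]
(429, -303) [209.88393265 179.60103899]
(470, -395) [220.90381086 253.68079244]
(503, -330) [261.08406627 218.41289807]
```

View pics/w4.png

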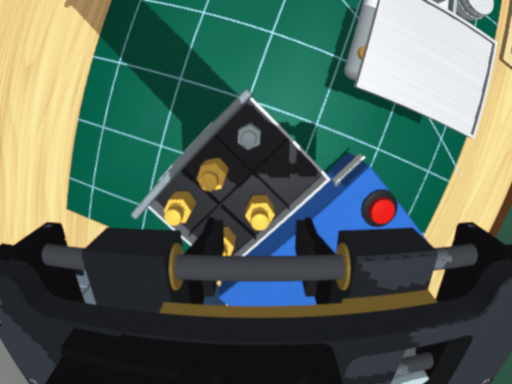

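The wrist view shows brass weights near (179,210), (211,175), (260,212) and (229,240), and steel at (249,136). The projected guesses are within a few pixels. I'll zoom in to locate the knobs.

Run:
```python
import cv2
t=cv2.imread('pics/w4.png');cv2.imwrite('pics/w4c.png',cv2.resize(t[110:260,145:295],None,fx=4,fy=4,interpolation=cv2.INTER_CUBIC))
```

```text
(no output)
```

View pics/w4c.png

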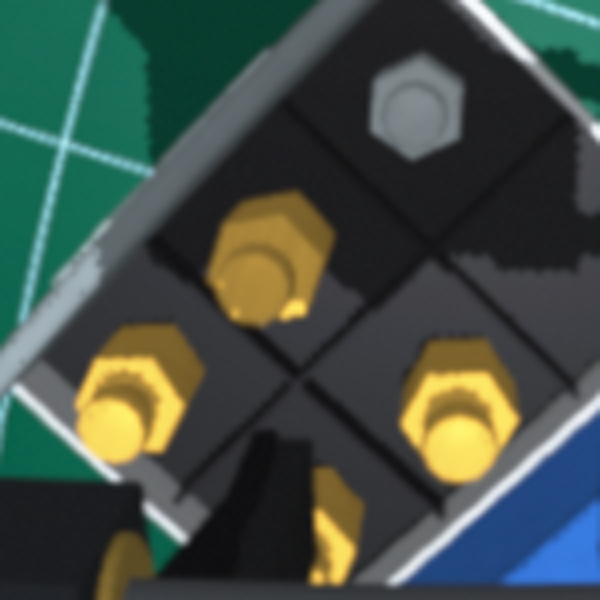

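The knob tops are at crop (110,432), (255,285), (460,447) for brass and (413,110) for steel.

Run:
```python
from h import *
m=np.load('m4.npy',allow_pickle=True).item()
for n,p,z in [('A',(110,432),.073),('B',(255,285),.073),('D',(460,447),.073),('w100',(413,110),.059)]:
    print(n,np.round(onz('wrist',(145+p[0]/4,110+p[1]/4),z,m)*1000,1))
```

```text
A [ 396.9 -367.5   73. ]
B [ 428.3 -305.4   73. ]
D [ 503.2 -334.7   73. ]
w100 [ 456.5 -242.5   59. ]
```

Run:
```python
from h import *
plan((503,-334,120,109,.5),(503,-334,52,109,.5))
```

```text
{"dp": [-23, 0, 43], "dr": [0, 0, 0.0], "fingers": 0.5}
{"dp": [-23, 0, 43], "dr": [0, 0, 0.0], "fingers": 0.5}
{"dp": [-22, 0, 43], "dr": [0, 0, 0.001], "fingers": 0.5}
{"dp": [0, 0, 34], "dr": [0, 0, -0.0], "fingers": 0.5}
{"dp": [0, 0, 34], "dr": [0, 0, -0.0], "fingers": 0.5}
```

Call:
step_arm(
  moves=[
    {"dp": [-23,0,43],"dr": [0,0,0],"fingers": 0.5},
    {"dp": [-23,0,43],"dr": [0,0,0],"fingers": 0.5},
    {"dp": [-22,0,35],"dr": [0,0,0],"fingers": 0.5},
    {"dp": [0,0,0],"dr": [0,0,0],"fingers": 0.5},
    {"dp": [0,0,0],"dr": [0,0,0],"fingers": 0.5},
  ],
)

```text
time_s: 27.42
tool_pos: [0.5027, -0.3338, 0.1294]
tool_rot: [180.0, 0.0, 109.0]
force: [0.2, 0.4, 0.6]
grip_width: 0.0431
grasp_force: 0.0
```

Run:
```python
from h import *
print(env.get_obs()['tool_pos'])
m=env.camera_model('wrist');t=env.read_camera('wrist')[:,:,::-1]
u=proj('wrist',np.array([.5032,-.3347,.073]),m);print(u)
x,y=int(u[0]),int(u[1]);cv2.imwrite('pics/w5.png',cv2.resize(t[max(0,y-75):y+75,x-100:x+100],None,fx=3,fy=3))
```

```text
[ 0.50272479 -0.33383307  0.12939433]
[259.93598592 202.99691781]
```

View pics/w5.png

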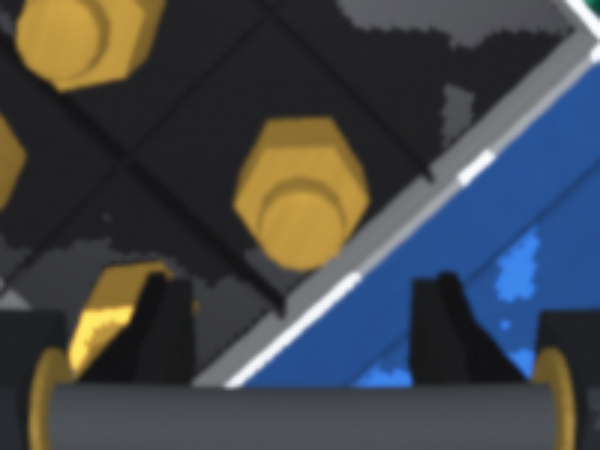

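The knob sits exactly at the projected spot (302,225 in the crop), but a 45° finger would come near the cabinet edge. I'll turn to close along the cabinet's y, then grasp.

Call:
step_arm(
  moves=[
    {"dp": [0,0,0],"dr": [0,0,-0.157],"fingers": 0.5},
    {"dp": [0,0,0],"dr": [0,0,-0.157],"fingers": 0.5},
    {"dp": [0,0,0],"dr": [0,0,-0.157],"fingers": 0.5},
    {"dp": [0,0,0],"dr": [0,0,-0.157],"fingers": 0.5},
    {"dp": [0,0,0],"dr": [0,0,-0.157],"fingers": 0.5},
  ],
)

```text
time_s: 28.1
tool_pos: [0.5033, -0.3337, 0.1309]
tool_rot: [180.0, 0.2, 154.4]
force: [0.7, -0.1, -0.1]
grip_width: 0.0433
grasp_force: 0.0
```

Call:
step_arm(
  moves=[
    {"dp": [0,0,40],"dr": [0,0,0],"fingers": 0.5},
    {"dp": [0,0,25],"dr": [0,0,0],"fingers": 0.5},
    {"dp": [0,0,11],"dr": [0,0,0],"fingers": 0.5},
    {"dp": [0,0,0],"dr": [0,0,0],"fingers": 0.5},
    {"dp": [0,0,0],"dr": [0,0,0],"fingers": 1},
  ],
)

```text
time_s: 28.72
tool_pos: [0.5032, -0.3346, 0.0543]
tool_rot: [180.0, 0.2, 154.0]
force: [1.3, 0.3, -0.1]
grip_width: 0.039
grasp_force: 0.0
```

Call:
step_arm(
  moves=[
    {"dp": [0,0,0],"dr": [0,0,0],"fingers": 1},
    {"dp": [0,0,0],"dr": [0,0,0],"fingers": 1},
    {"dp": [0,0,0],"dr": [0,0,0],"fingers": 1},
    {"dp": [0,0,0],"dr": [0,0,0],"fingers": 1},
    {"dp": [0,0,0],"dr": [0,0,0],"fingers": 1},
  ],
)

```text
time_s: 29.35
tool_pos: [0.5026, -0.3347, 0.0533]
tool_rot: [-180.0, 0.1, 154.0]
force: [-0.8, -0.8, 5.0]
grip_width: 0.0233
grasp_force: 30.0
```

Call:
step_arm(
  moves=[
    {"dp": [0,0,-40],"dr": [0,0,0],"fingers": 1},
    {"dp": [0,0,-50],"dr": [0,0,0],"fingers": 1},
    {"dp": [0,0,-50],"dr": [0,0,0],"fingers": 1},
    {"dp": [0,0,-10],"dr": [0,0,0],"fingers": 1},
    {"dp": [0,0,0],"dr": [0,0,0],"fingers": 1},
  ],
)

```text
time_s: 29.98
tool_pos: [0.5018, -0.3337, 0.2017]
tool_rot: [180.0, -0.1, 154.0]
force: [0.5, -0.7, -3.2]
grip_width: 0.0229
grasp_force: 30.0
```

Run:
```python
from h import *
o=env.get_obs();print(o['tool_pos'],o['force'],o['grip_width'])
plan((661,-107,200,109,1))
```

```text
[ 0.50182239 -0.33372059  0.2016504 ] [ 0.4924884  -0.74613469 -3.19024992] 0.02292819738023125
{"dp": [-7, 46, 0], "dr": [0, 0, 0.131], "fingers": 1}
{"dp": [-1, 46, 0], "dr": [0, 0, 0.131], "fingers": 1}
{"dp": [5, 46, 0], "dr": [0, 0, 0.131], "fingers": 1}
{"dp": [10, 45, 1], "dr": [0, 0, 0.131], "fingers": 1}
{"dp": [16, 43, 0], "dr": [0, 0, 0.131], "fingers": 1}

{"dp": [22, 41, 1], "dr": [0, 0, 0.131], "fingers": 1}
```

Call:
step_arm(
  moves=[
    {"dp": [-7,46,0],"dr": [0,0,0.131],"fingers": 1},
    {"dp": [-1,46,0],"dr": [0,0,0.131],"fingers": 1},
    {"dp": [5,46,0],"dr": [0,0,0.131],"fingers": 1},
    {"dp": [10,45,0],"dr": [0,0,0.131],"fingers": 1},
    {"dp": [16,43,0],"dr": [0,0,0.131],"fingers": 1},
  ],
)

```text
time_s: 30.6
tool_pos: [0.6341, -0.1438, 0.1989]
tool_rot: [-179.7, -0.2, 116.2]
force: [0.3, -1.0, -2.2]
grip_width: 0.0227
grasp_force: 30.0
```

Call:
step_arm(
  moves=[
    {"dp": [22,41,0],"dr": [0,0,0.131],"fingers": 1},
    {"dp": [0,0,12],"dr": [0,0,0],"fingers": 1},
    {"dp": [0,0,12],"dr": [0,0,0],"fingers": 1},
    {"dp": [0,0,8],"dr": [0,0,0],"fingers": 1},
    {"dp": [0,0,4],"dr": [0,0,0],"fingers": 1},
  ],
)

```text
time_s: 31.22
tool_pos: [0.6609, -0.1089, 0.1654]
tool_rot: [-179.9, -0.0, 108.9]
force: [-0.2, -0.1, -1.9]
grip_width: 0.0229
grasp_force: 30.0
```

Call:
step_arm(
  moves=[
    {"dp": [0,0,2],"dr": [0,0,0],"fingers": 1},
    {"dp": [0,0,0],"dr": [0,0,0],"fingers": 1},
    {"dp": [0,0,0],"dr": [0,0,0],"fingers": 1},
    {"dp": [0,0,0],"dr": [0,0,0],"fingers": 1},
    {"dp": [0,0,0],"dr": [0,0,0],"fingers": 1},
  ],
)

```text
time_s: 31.85
tool_pos: [0.662, -0.1075, 0.1648]
tool_rot: [180.0, 0.0, 109.0]
force: [0.3, -0.0, -2.4]
grip_width: 0.0237
grasp_force: 30.0
```

Call:
step_arm(
  moves=[
    {"dp": [0,0,2],"dr": [0,0,0],"fingers": 1},
    {"dp": [0,0,1],"dr": [0,0,0],"fingers": 1},
    {"dp": [0,0,0],"dr": [0,0,0],"fingers": 1},
    {"dp": [0,0,0],"dr": [0,0,0],"fingers": 0.5},
    {"dp": [0,0,0],"dr": [0,0,0],"fingers": 0.5},
  ],
)

```text
time_s: 32.48
tool_pos: [0.662, -0.1075, 0.1613]
tool_rot: [180.0, -0.0, 109.0]
force: [-1.1, -0.1, 0.8]
grip_width: 0.0358
grasp_force: 0.0
```

Call:
step_arm(
  moves=[
    {"dp": [0,0,0],"dr": [0,0,0],"fingers": 0.5},
    {"dp": [0,0,-15],"dr": [0,0,0],"fingers": 0.5},
    {"dp": [0,0,-25],"dr": [0,0,0],"fingers": 0.5},
    {"dp": [0,0,0],"dr": [0,0,0],"fingers": 0.5},
    {"dp": [0,0,0],"dr": [0,0,0],"fingers": 0.5},
  ],
)

```text
time_s: 33.1
tool_pos: [0.6618, -0.1075, 0.2015]
tool_rot: [180.0, -0.0, 109.0]
force: [1.0, 0.0, -0.9]
grip_width: 0.0433
grasp_force: 0.0
```

Run:
```python
from h import *
brassless=env.read_camera('scene')[:,:,::-1];t=env.read_camera('top')[:,:,::-1];cv2.imwrite('pics/s6.png',brassless);cv2.imwrite('pics/t6.png',t)
a=cv2.resize(t[85:235,125:415],None,fx=2,fy=2,interpolation=cv2.INTER_CUBIC);b=cv2.resize(brassless[150:300,120:410],None,fx=2,fy=2,interpolation=cv2.INTER_CUBIC)
cv2.imwrite('pics/c6.png',np.vstack([a,b]))
plan((472,-398,200,154,.5),(472,-398,130,154,.5))
```

```text
{"dp": [-30, -39, 0], "dr": [0, 0, -0.112], "fingers": 0.5}
{"dp": [-26, -42, 0], "dr": [0, 0, -0.112], "fingers": 0.5}
{"dp": [-21, -45, 0], "dr": [0, 0, -0.112], "fingers": 0.5}
{"dp": [-16, -47, 0], "dr": [0, 0, -0.112], "fingers": 0.5}
{"dp": [-11, -49, 0], "dr": [0, 0, -0.113], "fingers": 0.5}

{"dp": [-5, -49, 0], "dr": [0, 0, -0.112], "fingers": 0.5}
{"dp": [1, -49, 1], "dr": [0, 0, -0.113], "fingers": 0.5}
{"dp": [0, 0, 35], "dr": [0, 0, 0.0], "fingers": 0.5}
{"dp": [0, -1, 35], "dr": [0, 0, 0.0], "fingers": 0.5}
```

View pics/c6.png

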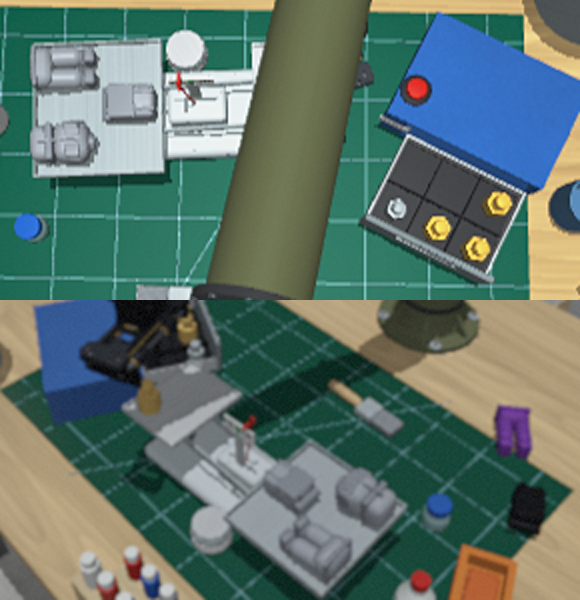

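The first weight stands on the pan (scene crop (150,395)), the beam is still on the load-down stop, and the drawer holds three brass weights and one steel. Next weight: C.

Call:
step_arm(
  moves=[
    {"dp": [-30,-39,0],"dr": [0,0,-0.112],"fingers": 0.6},
    {"dp": [-26,-42,0],"dr": [0,0,-0.112],"fingers": 0.6},
    {"dp": [-21,-45,0],"dr": [0,0,-0.112],"fingers": 0.6},
    {"dp": [-16,-47,0],"dr": [0,0,-0.112],"fingers": 0.6},
    {"dp": [-11,-49,0],"dr": [0,0,-0.113],"fingers": 0.6},
  ],
)

```text
time_s: 33.83
tool_pos: [0.5253, -0.3165, 0.2007]
tool_rot: [-180.0, -0.1, 141.3]
force: [1.0, -0.4, 0.6]
grip_width: 0.035
grasp_force: 0.0
```

Call:
step_arm(
  moves=[
    {"dp": [-5,-49,0],"dr": [0,0,-0.112],"fingers": 0.6},
    {"dp": [2,-51,1],"dr": [0,0,-0.113],"fingers": 0.6},
    {"dp": [0,0,35],"dr": [0,0,0],"fingers": 0.6},
    {"dp": [0,0,35],"dr": [0,0,0],"fingers": 0.6},
    {"dp": [0,0,0],"dr": [0,0,0],"fingers": 0.6},
  ],
)

```text
time_s: 34.45
tool_pos: [0.4684, -0.3969, 0.1269]
tool_rot: [179.9, -0.4, 154.0]
force: [-0.9, 0.4, -0.2]
grip_width: 0.0347
grasp_force: 0.0
```

Run:
```python
from h import *
print(env.get_obs()['tool_pos'])
m=env.camera_model('wrist');t=env.read_camera('wrist')[:,:,::-1]
u=proj('wrist',np.array([.470,-.400,.073]),m);print(u)
x,y=int(u[0]),int(u[1]);cv2.imwrite('pics/w7.png',cv2.resize(t[max(0,y-75):y+75,x-100:x+100],None,fx=3,fy=3))
```

```text
[ 0.46844741 -0.39694229  0.12690675]
[257.25967893 207.24893012]
```

View pics/w7.png

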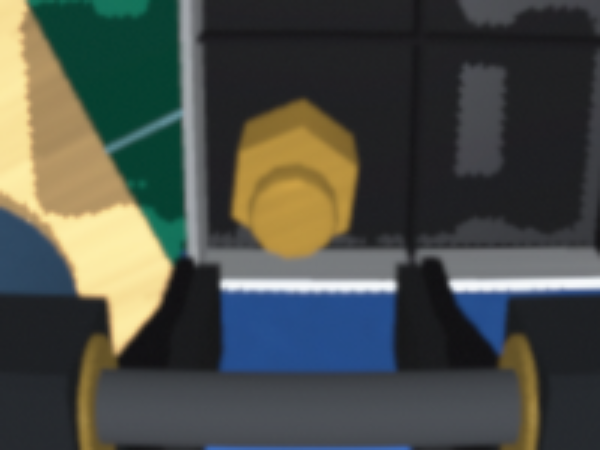

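The knob is at crop (293,217), about 2 mm from the guess, and the drawer's side wall is low. Correct by (-1,-4) mm and grasp.

Call:
step_arm(
  moves=[
    {"dp": [-1,-4,20],"dr": [0,0,0],"fingers": 0.55},
    {"dp": [0,0,30],"dr": [0,0,0],"fingers": 0.55},
    {"dp": [0,0,15],"dr": [0,0,0],"fingers": 0.55},
    {"dp": [0,0,8],"dr": [0,0,0],"fingers": 0.55},
    {"dp": [0,0,0],"dr": [0,0,0],"fingers": 0.55},
  ],
)

```text
time_s: 35.12
tool_pos: [0.4699, -0.4029, 0.0575]
tool_rot: [180.0, 0.0, 154.0]
force: [-0.8, 0.2, -1.1]
grip_width: 0.0392
grasp_force: 0.0
```

Call:
step_arm(
  moves=[
    {"dp": [0,0,0],"dr": [0,0,0],"fingers": 1},
    {"dp": [0,0,0],"dr": [0,0,0],"fingers": 1},
    {"dp": [0,0,0],"dr": [0,0,0],"fingers": 1},
    {"dp": [0,0,0],"dr": [0,0,0],"fingers": 1},
    {"dp": [0,0,0],"dr": [0,0,0],"fingers": 1},
  ],
)

```text
time_s: 35.75
tool_pos: [0.4705, -0.4029, 0.0583]
tool_rot: [180.0, 0.1, 154.0]
force: [-0.4, 0.4, 4.6]
grip_width: 0.0234
grasp_force: 30.0
```

Call:
step_arm(
  moves=[
    {"dp": [0,0,-40],"dr": [0,0,0],"fingers": 1},
    {"dp": [0,0,-50],"dr": [0,0,0],"fingers": 1},
    {"dp": [0,0,-50],"dr": [0,0,0],"fingers": 1},
    {"dp": [0,0,-10],"dr": [0,0,0],"fingers": 1},
    {"dp": [0,0,0],"dr": [0,0,0],"fingers": 1},
  ],
)

```text
time_s: 36.38
tool_pos: [0.4695, -0.4026, 0.2067]
tool_rot: [180.0, -0.0, 154.0]
force: [-0.8, -0.2, -3.1]
grip_width: 0.0228
grasp_force: 30.0
```

Run:
```python
from h import *
o=env.get_obs();print(o['tool_pos'],o['tool_rot'],o['force'],o['grip_width'])
plan((570,-112,202,109,1))
```

```text
[ 0.46947551 -0.40264507  0.20669985] [ 1.79990161e+02 -4.71928684e-02  1.53994375e+02] [-0.7928034  -0.18935019 -3.10290937] 0.02283107066870491
{"dp": [5, 44, 1], "dr": [0, 0, 0.112], "fingers": 1}
{"dp": [10, 43, 1], "dr": [0, 0, 0.112], "fingers": 1}
{"dp": [15, 41, 1], "dr": [0, 0, 0.112], "fingers": 1}
{"dp": [19, 39, 0], "dr": [0, 0, 0.112], "fingers": 1}
{"dp": [24, 37, 1], "dr": [0, 0, 0.112], "fingers": 1}

{"dp": [28, 34, 0], "dr": [0, 0, 0.113], "fingers": 1}
{"dp": [31, 31, 1], "dr": [0, 0, 0.112], "fingers": 1}
```

Call:
step_arm(
  moves=[
    {"dp": [5,44,1],"dr": [0,0,0.112],"fingers": 1},
    {"dp": [10,43,1],"dr": [0,0,0.112],"fingers": 1},
    {"dp": [15,41,1],"dr": [0,0,0.112],"fingers": 1},
    {"dp": [19,39,0],"dr": [0,0,0.112],"fingers": 1},
    {"dp": [24,37,1],"dr": [0,0,0.112],"fingers": 1},
  ],
)

```text
time_s: 37.0
tool_pos: [0.5405, -0.1935, 0.2003]
tool_rot: [-179.8, -0.2, 121.7]
force: [1.5, 0.1, -1.6]
grip_width: 0.0232
grasp_force: 30.0
```

Call:
step_arm(
  moves=[
    {"dp": [28,34,0],"dr": [0,0,0.113],"fingers": 1},
    {"dp": [31,31,1],"dr": [0,0,0.112],"fingers": 1},
    {"dp": [0,0,18],"dr": [0,0,0],"fingers": 1},
    {"dp": [0,0,10],"dr": [0,0,0],"fingers": 1},
    {"dp": [0,0,0],"dr": [0,0,0],"fingers": 1},
  ],
)

```text
time_s: 37.62
tool_pos: [0.5685, -0.1138, 0.1721]
tool_rot: [-179.7, -0.1, 108.9]
force: [-0.5, -0.1, -1.2]
grip_width: 0.0232
grasp_force: 30.0
```

Call:
step_arm(
  moves=[
    {"dp": [0,0,3],"dr": [0,0,0],"fingers": 1},
    {"dp": [0,0,3],"dr": [0,0,0],"fingers": 1},
    {"dp": [0,0,2],"dr": [0,0,0],"fingers": 1},
    {"dp": [0,0,0],"dr": [0,0,0],"fingers": 1},
    {"dp": [0,0,0],"dr": [0,0,0],"fingers": 1},
  ],
)

```text
time_s: 38.25
tool_pos: [0.5707, -0.1126, 0.1673]
tool_rot: [180.0, 0.0, 109.0]
force: [-0.6, 0.3, 3.1]
grip_width: 0.023
grasp_force: 30.0
```

Contact. Release and go for D's neighbour B in the front row, at (428,-305).

Call:
step_arm(
  moves=[
    {"dp": [0,0,0],"dr": [0,0,0],"fingers": 0.5},
    {"dp": [0,0,0],"dr": [0,0,0],"fingers": 0.5},
    {"dp": [0,0,0],"dr": [0,0,0],"fingers": 0.5},
    {"dp": [0,0,-15],"dr": [0,0,0],"fingers": 0.5},
    {"dp": [0,0,-30],"dr": [0,0,0],"fingers": 0.5},
  ],
)

```text
time_s: 38.88
tool_pos: [0.5698, -0.1121, 0.2117]
tool_rot: [-179.9, -0.1, 109.0]
force: [0.7, -0.1, 0.0]
grip_width: 0.0431
grasp_force: 0.0
```

Run:
```python
from h import *
t=env.read_camera('top')[:,:,::-1].copy();s=env.read_camera('scene')[:,:,::-1].copy();cv2.imwrite('pics/t8.png',t);cv2.imwrite('pics/s8.png',s)
k=cv2.inRange(cv2.cvtColor(t,cv2.COLOR_BGR2HSV),(15,110,90),(35,255,255));k[:, :330]=0;k[:,395:]=0;k[:160]=0;k[225:]=0
for c in cv2.findContours(k,cv2.RETR_EXTERNAL,cv2.CHAIN_APPROX_NONE)[0]:
    if cv2.contourArea(c)>40:
        (u,v),r=cv2.minEnclosingCircle(c);print(u,v,r,np.round(onz('top',(u,v),.05)*1000))
plan((428,-306,205,154,.5),(428,-306,128,154,.5))
```

```text
362.5 209.0 6.800835609436035 [ 398. -361.   50.]
343.3604736328125 199.093017578125 6.640277862548828 [ 427. -303.   50.]
{"dp": [-27, -40, 2], "dr": [0, 0, -0.157], "fingers": 0.5}
{"dp": [-21, -44, 2], "dr": [0, 0, -0.157], "fingers": 0.5}
{"dp": [-13, -46, 2], "dr": [0, 0, -0.157], "fingers": 0.5}
{"dp": [-6, -48, 3], "dr": [0, 0, -0.157], "fingers": 0.5}
{"dp": [1, -48, 2], "dr": [0, 0, -0.157], "fingers": 0.5}

{"dp": [0, 0, 39], "dr": [0, 0, -0.0], "fingers": 0.5}
{"dp": [1, 0, 38], "dr": [0, 0, -0.0], "fingers": 0.5}
```

Call:
step_arm(
  moves=[
    {"dp": [-27,-40,2],"dr": [0,0,-0.157],"fingers": 0.5},
    {"dp": [-21,-44,2],"dr": [0,0,-0.157],"fingers": 0.5},
    {"dp": [-13,-46,2],"dr": [0,0,-0.157],"fingers": 0.5},
    {"dp": [-6,-48,3],"dr": [0,0,-0.157],"fingers": 0.5},
    {"dp": [1,-48,2],"dr": [0,0,-0.157],"fingers": 0.5},
  ],
)

```text
time_s: 39.6
tool_pos: [0.4252, -0.3067, 0.2007]
tool_rot: [180.0, 0.0, 154.3]
force: [0.5, -0.2, 0.1]
grip_width: 0.0434
grasp_force: 0.0
```

Call:
step_arm(
  moves=[
    {"dp": [0,0,39],"dr": [0,0,0],"fingers": 0.5},
    {"dp": [0,0,38],"dr": [0,0,0],"fingers": 0.5},
    {"dp": [0,0,0],"dr": [0,0,0],"fingers": 0.5},
    {"dp": [0,0,0],"dr": [0,0,0],"fingers": 0.5},
    {"dp": [0,0,0],"dr": [0,0,0],"fingers": 0.5},
  ],
)

```text
time_s: 40.22
tool_pos: [0.4275, -0.3062, 0.1255]
tool_rot: [180.0, 0.2, 154.0]
force: [0.7, 0.6, 0.6]
grip_width: 0.0432
grasp_force: 0.0
```

Call:
step_arm(
  moves=[
    {"dp": [0,0,35],"dr": [0,0,0],"fingers": 0.5},
    {"dp": [0,0,25],"dr": [0,0,0],"fingers": 0.5},
    {"dp": [0,0,9],"dr": [0,0,0],"fingers": 0.5},
    {"dp": [0,0,0],"dr": [0,0,0],"fingers": 0.5},
    {"dp": [0,0,0],"dr": [0,0,0],"fingers": 1},
  ],
)

```text
time_s: 40.85
tool_pos: [0.4272, -0.3062, 0.0559]
tool_rot: [180.0, 0.1, 154.0]
force: [-1.0, 0.1, 0.1]
grip_width: 0.0389
grasp_force: 0.0
```

Call:
step_arm(
  moves=[
    {"dp": [0,0,0],"dr": [0,0,0],"fingers": 1},
    {"dp": [0,0,0],"dr": [0,0,0],"fingers": 1},
    {"dp": [0,0,0],"dr": [0,0,0],"fingers": 1},
    {"dp": [0,0,0],"dr": [0,0,0],"fingers": 1},
    {"dp": [0,0,0],"dr": [0,0,0],"fingers": 1},
  ],
)

```text
time_s: 41.48
tool_pos: [0.4267, -0.3059, 0.0552]
tool_rot: [180.0, 0.1, 154.0]
force: [-1.4, 0.3, 5.4]
grip_width: 0.023
grasp_force: 30.0
```

Call:
step_arm(
  moves=[
    {"dp": [0,0,-40],"dr": [0,0,0],"fingers": 1},
    {"dp": [0,0,-50],"dr": [0,0,0],"fingers": 1},
    {"dp": [0,0,-50],"dr": [0,0,0],"fingers": 1},
    {"dp": [0,0,-10],"dr": [0,0,0],"fingers": 1},
    {"dp": [0,0,0],"dr": [0,0,0],"fingers": 1},
  ],
)

```text
time_s: 42.1
tool_pos: [0.4259, -0.3053, 0.2038]
tool_rot: [180.0, -0.0, 154.0]
force: [-0.1, 0.1, -2.4]
grip_width: 0.0231
grasp_force: 30.0
```

Run:
```python
from h import *
o=env.get_obs();print(o['tool_pos'],o['tool_rot'],o['force'],o['grip_width'])
plan((567,-52,208,105,1))
```

```text
[ 0.4259032  -0.30526227  0.2038134 ] [ 1.79983436e+02 -4.29399038e-02  1.54007245e+02] [-0.07892409  0.09121875 -2.35727657] 0.023058328126462784
{"dp": [-3, 48, -1], "dr": [0, 0, 0.143], "fingers": 1}
{"dp": [4, 48, -1], "dr": [0, 0, 0.142], "fingers": 1}
{"dp": [11, 47, -1], "dr": [0, 0, 0.143], "fingers": 1}
{"dp": [18, 45, 0], "dr": [0, 0, 0.142], "fingers": 1}
{"dp": [24, 42, -1], "dr": [0, 0, 0.143], "fingers": 1}

{"dp": [30, 38, 0], "dr": [0, 0, 0.142], "fingers": 1}
```

Call:
step_arm(
  moves=[
    {"dp": [-3,48,-15],"dr": [0,0,0.143],"fingers": 1},
    {"dp": [4,48,-15],"dr": [0,0,0.142],"fingers": 1},
    {"dp": [11,47,-6],"dr": [0,0,0.143],"fingers": 1},
    {"dp": [18,45,0],"dr": [0,0,0.142],"fingers": 1},
    {"dp": [24,42,0],"dr": [0,0,0.143],"fingers": 1},
  ],
)

```text
time_s: 42.72
tool_pos: [0.543, -0.0932, 0.2375]
tool_rot: [-179.8, -0.1, 112.9]
force: [0.3, -0.1, -1.5]
grip_width: 0.023
grasp_force: 30.0
```

Call:
step_arm(
  moves=[
    {"dp": [30,38,0],"dr": [0,0,0.142],"fingers": 1},
    {"dp": [0,0,0],"dr": [0,0,0],"fingers": 1},
    {"dp": [0,0,30],"dr": [0,0,0],"fingers": 1},
    {"dp": [0,0,30],"dr": [0,0,0],"fingers": 1},
    {"dp": [0,0,0],"dr": [0,0,0],"fingers": 1},
  ],
)

```text
time_s: 43.35
tool_pos: [0.5634, -0.053, 0.1758]
tool_rot: [-179.5, -0.1, 105.0]
force: [0.2, -0.3, -1.4]
grip_width: 0.0233
grasp_force: 30.0
```

Call:
step_arm(
  moves=[
    {"dp": [0,0,7],"dr": [0,0,0],"fingers": 1},
    {"dp": [0,0,3],"dr": [0,0,0],"fingers": 1},
    {"dp": [0,0,2],"dr": [0,0,0],"fingers": 1},
    {"dp": [0,0,0],"dr": [0,0,0],"fingers": 1},
    {"dp": [0,0,0],"dr": [0,0,0],"fingers": 1},
  ],
)

```text
time_s: 43.98
tool_pos: [0.5671, -0.0523, 0.1689]
tool_rot: [180.0, 0.0, 105.0]
force: [0.0, -0.8, -2.6]
grip_width: 0.0232
grasp_force: 30.0
```

Call:
step_arm(
  moves=[
    {"dp": [0,0,3],"dr": [0,0,0],"fingers": 1},
    {"dp": [0,0,3],"dr": [0,0,0],"fingers": 1},
    {"dp": [0,0,0],"dr": [0,0,0],"fingers": 1},
    {"dp": [0,0,0],"dr": [0,0,0],"fingers": 1},
    {"dp": [0,0,0],"dr": [0,0,0],"fingers": 0.5},
  ],
)

```text
time_s: 44.6
tool_pos: [0.5672, -0.0523, 0.1628]
tool_rot: [180.0, 0.0, 105.0]
force: [0.2, 0.9, 0.3]
grip_width: 0.0275
grasp_force: 0.0
```

Call:
step_arm(
  moves=[
    {"dp": [0,0,0],"dr": [0,0,0],"fingers": 0.5},
    {"dp": [0,0,0],"dr": [0,0,0],"fingers": 0.5},
    {"dp": [0,0,-20],"dr": [0,0,0],"fingers": 0.5},
    {"dp": [0,0,-40],"dr": [0,0,0],"fingers": 0.5},
    {"dp": [0,0,-25],"dr": [0,0,0],"fingers": 0.5},
  ],
)

```text
time_s: 45.22
tool_pos: [0.5675, -0.0524, 0.2495]
tool_rot: [179.9, 0.0, 105.0]
force: [1.3, -0.5, 0.4]
grip_width: 0.0436
grasp_force: 0.0
```

Call:
step_arm(
  moves=[
    {"dp": [0,0,0],"dr": [0,0,0],"fingers": 0.5},
    {"dp": [0,0,0],"dr": [0,0,0],"fingers": 0.5},
    {"dp": [0,0,0],"dr": [0,0,0],"fingers": 0.5},
    {"dp": [0,0,0],"dr": [0,0,0],"fingers": 0.5},
    {"dp": [0,0,0],"dr": [0,0,0],"fingers": 0.5},
  ],
)

```text
time_s: 45.85
tool_pos: [0.5667, -0.0523, 0.2471]
tool_rot: [-180.0, -0.0, 105.0]
force: [-0.3, -1.0, -0.2]
grip_width: 0.0434
grasp_force: 0.0
```

Run:
```python
from h import *
# pointer position: red blob near the post, in scene view, per saved picture
def ptr(s):
    h=cv2.cvtColor(s,cv2.COLOR_BGR2HSV);k=cv2.inRange(h,(0,130,80),(8,255,255))|cv2.inRange(h,(170,130,80),(180,255,255))
    z=np.zeros_like(k);z[190:235,220:265]=k[190:235,220:265];p=np.argwhere(z)
    return p.mean(0).round(2),len(p),p[p[:,0].argmin()] if len(p) else None
def ptrt(s):
    h=cv2.cvtColor(s,cv2.COLOR_BGR2HSV);k=cv2.inRange(h,(0,130,80),(8,255,255))|cv2.inRange(h,(170,130,80),(180,255,255))
    z=np.zeros_like(k);z[110:145,205:240]=k[110:145,205:240];p=np.argwhere(z)
    return (p.mean(0).round(2),len(p)) if len(p) else None
s=env.read_camera('scene')[:,:,::-1].copy();t=env.read_camera('top')[:,:,::-1].copy()
for n in('scene0','scene3','s6','s8'): print(n,ptr(cv2.imread(f'pics/{n}.png')))
print('now',ptr(s))
for n in('top0','top2','top3','t6','t8'): print(n,ptrt(cv2.imread(f'pics/{n}.png')))
print('now',ptrt(t))
cv2.imwrite('pics/s9.png',s);cv2.imwrite('pics/t9.png',t)
plan((397,-367,235,154,.5))
```

```text
scene0 (array([208.2 , 240.93]), 15, array([206, 241]))
scene3 (array([210.88, 244.35]), 17, array([208, 245]))
s6 (array([210.7, 244.6]), 20, array([208, 245]))
s8 (array([210.74, 244.47]), 19, array([208, 245]))
now (array([210.7, 244.6]), 20, array([208, 245]))
top0 (array([127.37, 219.84]), 19)
top2 (array([126.21, 214.43]), 14)
top3 (array([126.67, 214.73]), 15)
t6 (array([126.21, 214.43]), 14)
t8 (array([126.21, 214.43]), 14)
now (array([126.21, 214.43]), 14)
{"dp": [-32, -31, 2], "dr": [0, 0, -0.107], "fingers": 0.5}
{"dp": [-29, -34, 1], "dr": [0, 0, -0.107], "fingers": 0.5}
{"dp": [-25, -37, 2], "dr": [0, 0, -0.107], "fingers": 0.5}
{"dp": [-21, -39, 1], "dr": [0, 0, -0.107], "fingers": 0.5}
{"dp": [-17, -41, 2], "dr": [0, 0, -0.107], "fingers": 0.5}

{"dp": [-13, -43, 1], "dr": [0, 0, -0.107], "fingers": 0.5}
{"dp": [-8, -44, 2], "dr": [0, 0, -0.107], "fingers": 0.5}
{"dp": [-2, -45, 1], "dr": [0, 0, -0.106], "fingers": 0.5}
```

After 600 g the pointer is still on the stop, so the load is at least 750 g. Fetch the fourth 200 g weight (A).

Call:
step_arm(
  moves=[
    {"dp": [-32,-31,2],"dr": [0,0,-0.107],"fingers": 0.5},
    {"dp": [-29,-34,1],"dr": [0,0,-0.107],"fingers": 0.5},
    {"dp": [-25,-37,2],"dr": [0,0,-0.107],"fingers": 0.5},
    {"dp": [-21,-39,1],"dr": [0,0,-0.107],"fingers": 0.5},
    {"dp": [-17,-41,2],"dr": [0,0,-0.107],"fingers": 0.5},
  ],
)

```text
time_s: 46.58
tool_pos: [0.4601, -0.2492, 0.2398]
tool_rot: [180.0, 0.0, 135.9]
force: [-0.1, -1.4, 0.4]
grip_width: 0.0437
grasp_force: 0.0
```

Call:
step_arm(
  moves=[
    {"dp": [-13,-43,1],"dr": [0,0,-0.107],"fingers": 0.5},
    {"dp": [-8,-44,2],"dr": [0,0,-0.107],"fingers": 0.5},
    {"dp": [-2,-45,1],"dr": [0,0,-0.106],"fingers": 0.5},
    {"dp": [0,0,50],"dr": [0,0,0],"fingers": 0.5},
    {"dp": [0,0,50],"dr": [0,0,0],"fingers": 0.5},
  ],
)

```text
time_s: 47.2
tool_pos: [0.397, -0.3675, 0.1351]
tool_rot: [180.0, 0.1, 153.9]
force: [0.5, 0.2, -0.2]
grip_width: 0.0435
grasp_force: 0.0
```

Call:
step_arm(
  moves=[
    {"dp": [0,0,0],"dr": [0,0,0],"fingers": 0.5},
    {"dp": [0,0,0],"dr": [0,0,0],"fingers": 0.5},
    {"dp": [0,0,0],"dr": [0,0,0],"fingers": 0.5},
    {"dp": [0,0,0],"dr": [0,0,0],"fingers": 0.5},
    {"dp": [0,0,0],"dr": [0,0,0],"fingers": 0.5},
  ],
)

```text
time_s: 47.82
tool_pos: [0.3974, -0.3667, 0.1364]
tool_rot: [-180.0, 0.1, 154.0]
force: [-0.0, 0.5, 0.2]
grip_width: 0.0437
grasp_force: 0.0
```

Run:
```python
from h import *
o=env.get_obs();print(o['tool_pos'],o['tool_rot'])
plan((397,-367,55,154,.5))
```

```text
[ 0.39737438 -0.36671339  0.13638886] [-1.79998295e+02  8.37067485e-02  1.54010222e+02]
{"dp": [0, 0, 41], "dr": [0, 0, 0.0], "fingers": 0.5}
{"dp": [0, 0, 40], "dr": [0, 0, 0.0], "fingers": 0.5}
```

Call:
step_arm(
  moves=[
    {"dp": [0,0,40],"dr": [0,0,0],"fingers": 0.5},
    {"dp": [0,0,28],"dr": [0,0,0],"fingers": 0.5},
    {"dp": [0,0,13],"dr": [0,0,0],"fingers": 0.5},
    {"dp": [0,0,0],"dr": [0,0,0],"fingers": 0.5},
    {"dp": [0,0,0],"dr": [0,0,0],"fingers": 1},
  ],
)

```text
time_s: 48.45
tool_pos: [0.3977, -0.3672, 0.0557]
tool_rot: [-180.0, 0.1, 154.0]
force: [0.2, -0.2, 0.4]
grip_width: 0.039
grasp_force: 0.0
```

Call:
step_arm(
  moves=[
    {"dp": [0,0,0],"dr": [0,0,0],"fingers": 1},
    {"dp": [0,0,0],"dr": [0,0,0],"fingers": 1},
    {"dp": [0,0,0],"dr": [0,0,0],"fingers": 1},
    {"dp": [0,0,0],"dr": [0,0,0],"fingers": 1},
    {"dp": [0,0,0],"dr": [0,0,0],"fingers": 1},
  ],
)

```text
time_s: 49.08
tool_pos: [0.3975, -0.367, 0.0553]
tool_rot: [-180.0, 0.1, 154.0]
force: [0.1, -0.3, 5.1]
grip_width: 0.023
grasp_force: 30.0
```

Call:
step_arm(
  moves=[
    {"dp": [0,0,-40],"dr": [0,0,0],"fingers": 1},
    {"dp": [0,0,-50],"dr": [0,0,0],"fingers": 1},
    {"dp": [0,0,-50],"dr": [0,0,0],"fingers": 1},
    {"dp": [0,0,-45],"dr": [0,0,0],"fingers": 1},
    {"dp": [0,0,0],"dr": [0,0,0],"fingers": 1},
  ],
)

```text
time_s: 49.7
tool_pos: [0.3983, -0.3676, 0.2426]
tool_rot: [-180.0, 0.3, 154.0]
force: [0.8, -0.2, -2.6]
grip_width: 0.0231
grasp_force: 30.0
```

Run:
```python
from h import *
o=env.get_obs();print(o['tool_pos'],o['tool_rot'],o['force'],o['grip_width'])
plan((480,-220,245,130,1),(658,-50,245,105,1))
```

```text
[ 0.39826119 -0.36760749  0.24264663] [-179.97234508    0.3427638   154.00355698] [ 0.75710211 -0.16870531 -2.59603884] 0.02305987501953154
{"dp": [-2, 42, -1], "dr": [0, 0, 0.105], "fingers": 1}
{"dp": [2, 42, 0], "dr": [0, 0, 0.105], "fingers": 1}
{"dp": [7, 42, -1], "dr": [0, 0, 0.104], "fingers": 1}
{"dp": [11, 41, 0], "dr": [0, 0, 0.105], "fingers": 1}
{"dp": [3, 49, 0], "dr": [0, 0, 0.087], "fingers": 1}

{"dp": [7, 49, 0], "dr": [0, 0, 0.087], "fingers": 1}
{"dp": [12, 48, 0], "dr": [0, 0, 0.087], "fingers": 1}
{"dp": [16, 46, 0], "dr": [0, 0, 0.088], "fingers": 1}
{"dp": [19, 45, 0], "dr": [0, 0, 0.087], "fingers": 1}
```

Call:
step_arm(
  moves=[
    {"dp": [-2,42,-1],"dr": [0,0,0.105],"fingers": 1},
    {"dp": [2,42,0],"dr": [0,0,0.105],"fingers": 1},
    {"dp": [7,42,-1],"dr": [0,0,0.104],"fingers": 1},
    {"dp": [11,41,0],"dr": [0,0,0.105],"fingers": 1},
    {"dp": [3,49,0],"dr": [0,0,0.087],"fingers": 1},
  ],
)

```text
time_s: 50.32
tool_pos: [0.5132, -0.1831, 0.2393]
tool_rot: [-179.9, -0.2, 124.8]
force: [0.5, -1.2, -1.3]
grip_width: 0.0229
grasp_force: 30.0
```

Call:
step_arm(
  moves=[
    {"dp": [7,49,0],"dr": [0,0,0.087],"fingers": 1},
    {"dp": [12,48,0],"dr": [0,0,0.087],"fingers": 1},
    {"dp": [16,46,0],"dr": [0,0,0.088],"fingers": 1},
    {"dp": [19,45,0],"dr": [0,0,0.087],"fingers": 1},
    {"dp": [0,0,0],"dr": [0,0,0],"fingers": 1},
  ],
)

```text
time_s: 50.95
tool_pos: [0.6572, -0.0431, 0.2372]
tool_rot: [-179.7, -0.2, 105.4]
force: [-0.3, -0.3, -2.4]
grip_width: 0.0228
grasp_force: 30.0
```

Call:
step_arm(
  moves=[
    {"dp": [0,0,0],"dr": [0,0,0],"fingers": 1},
    {"dp": [0,0,35],"dr": [0,0,0],"fingers": 1},
    {"dp": [0,0,30],"dr": [0,0,0],"fingers": 1},
    {"dp": [0,0,0],"dr": [0,0,0],"fingers": 1},
    {"dp": [0,0,0],"dr": [0,0,0],"fingers": 1},
  ],
)

```text
time_s: 51.58
tool_pos: [0.6568, -0.0502, 0.1778]
tool_rot: [179.9, 0.0, 104.9]
force: [-0.2, 0.7, -0.9]
grip_width: 0.0226
grasp_force: 30.0
```

Call:
step_arm(
  moves=[
    {"dp": [0,0,8],"dr": [0,0,0],"fingers": 1},
    {"dp": [0,0,5],"dr": [0,0,0],"fingers": 1},
    {"dp": [0,0,5],"dr": [0,0,0],"fingers": 1},
    {"dp": [0,0,4],"dr": [0,0,0],"fingers": 1},
    {"dp": [0,0,3],"dr": [0,0,0],"fingers": 1},
  ],
)

```text
time_s: 52.2
tool_pos: [0.6569, -0.0491, 0.1515]
tool_rot: [180.0, 0.0, 105.0]
force: [0.8, 0.1, -0.7]
grip_width: 0.0228
grasp_force: 30.0
```

Call:
step_arm(
  moves=[
    {"dp": [0,0,0],"dr": [0,0,0],"fingers": 1},
    {"dp": [0,0,0],"dr": [0,0,0],"fingers": 1},
    {"dp": [0,0,0],"dr": [0,0,0],"fingers": 0.5},
    {"dp": [0,0,0],"dr": [0,0,0],"fingers": 0.5},
    {"dp": [0,0,0],"dr": [0,0,0],"fingers": 0.5},
  ],
)

```text
time_s: 52.82
tool_pos: [0.6567, -0.0491, 0.1517]
tool_rot: [180.0, 0.0, 105.0]
force: [-0.1, 0.7, 0.3]
grip_width: 0.0409
grasp_force: 0.0
```

Call:
step_arm(
  moves=[
    {"dp": [0,0,-20],"dr": [0,0,0],"fingers": 0.5},
    {"dp": [0,0,-45],"dr": [0,0,0],"fingers": 0.5},
    {"dp": [0,0,-20],"dr": [0,0,0],"fingers": 0.5},
    {"dp": [0,0,0],"dr": [0,0,0],"fingers": 0.5},
    {"dp": [0,0,0],"dr": [0,0,0],"fingers": 0.5},
  ],
)

```text
time_s: 53.45
tool_pos: [0.6559, -0.049, 0.2352]
tool_rot: [-179.9, -0.0, 105.0]
force: [-0.2, 0.3, 0.5]
grip_width: 0.0434
grasp_force: 0.0
```

Call:
step_arm(
  moves=[
    {"dp": [0,0,0],"dr": [0,0,0],"fingers": 0.5},
    {"dp": [0,0,0],"dr": [0,0,0],"fingers": 0.5},
    {"dp": [0,0,0],"dr": [0,0,0],"fingers": 0.5},
    {"dp": [0,0,0],"dr": [0,0,0],"fingers": 0.5},
    {"dp": [0,0,0],"dr": [0,0,0],"fingers": 0.5},
  ],
)

```text
time_s: 54.08
tool_pos: [0.6566, -0.0492, 0.2366]
tool_rot: [180.0, 0.0, 105.0]
force: [0.5, 1.0, -0.1]
grip_width: 0.0435
grasp_force: 0.0
```

```bash
cat >> h.py <<'E'
def ptr(s,roi):
    h=cv2.cvtColor(s,cv2.COLOR_BGR2HSV);k=cv2.inRange(h,(0,130,80),(8,255,255))|cv2.inRange(h,(170,130,80),(180,255,255))
    a,b,c,d=roi;z=np.zeros_like(k);z[a:b,c:d]=k[a:b,c:d];p=np.argwhere(z)
    return (p.mean(0).round(2),len(p)) if len(p) else None
def ptrs(tag):
    s=env.read_camera('scene')[:,:,::-1].copy();t=env.read_camera('top')[:,:,::-1].copy()
    cv2.imwrite(f'pics/s{tag}.png',s);cv2.imwrite(f'pics/t{tag}.png',t)
    print('ptr scene (level 208.2,240.9; stop 210.7,244.6):',ptr(s,(190,235,220,265)),'top (level 127.4,219.8; stop 126.2,214.4):',ptr(t,(110,145,205,240)))
E
python3 - <<'E'
from h import *
ptrs(10)
o=env.get_obs();print(o['tool_pos'])
s=cv2.imread('pics/s10.png');cv2.imwrite('pics/c10.png',cv2.resize(s[150:300,120:330],None,fx=3.7,fy=3.7,interpolation=cv2.INTER_CUBIC))
E
```

```text
ptr scene (level 208.2,240.9; stop 210.7,244.6): (array([208.31, 240.75]), 16) top (level 127.4,219.8; stop 126.2,214.4): (array([127.47, 220.21]), 19)
[ 0.65664485 -0.04916862  0.23662808]
```

View pics/c10.png

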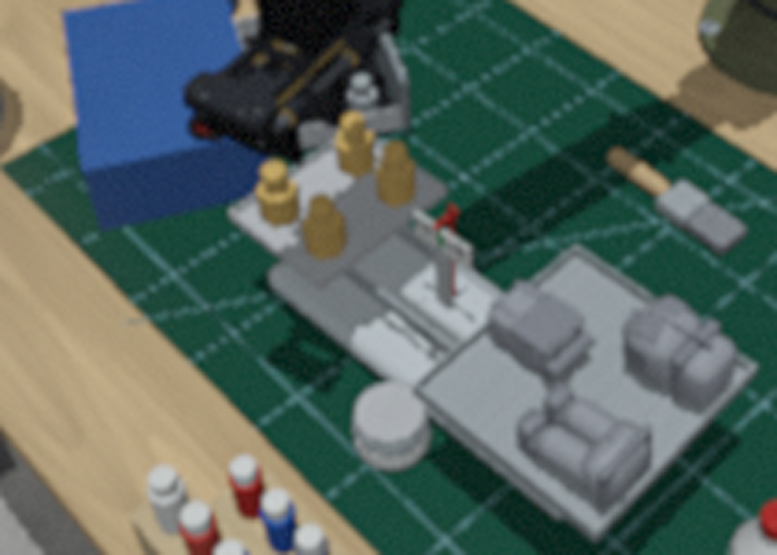

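The beam is level: the pointer sits at the green band at (445,225) in the crop, with four brass weights on the pan. The steel weight stays in the drawer, so the drawer gets pushed home next.

Run:
```python
from h import *
for n,p,z in [('edgeL',(316.5,144),.09),('edgeR',(390,178.5),.09),('panL',(306.5,195),.082),('panR',(370,225),.082)]: print(n,np.round(onz('top',p,z)*1000))
plan((480,-200,200,120,1),(352,-265,160,154,1),(352,-265,52,154,1))
```

```text
edgeL [ 590. -214.   90.]
edgeR [ 488. -434.   90.]
panL [ 435. -186.   82.]
panR [ 349. -375.   82.]
{"dp": [-20, -42, 7], "dr": [0, 0, -0.052], "fingers": 1}
{"dp": [-18, -43, 7], "dr": [0, 0, -0.052], "fingers": 1}
{"dp": [-15, -44, 8], "dr": [0, 0, -0.053], "fingers": 1}
{"dp": [-13, -44, 7], "dr": [0, 0, -0.052], "fingers": 1}
{"dp": [-11, -45, 8], "dr": [0, 0, -0.053], "fingers": 1}

{"dp": [2, -36, 10], "dr": [0, 0, -0.148], "fingers": 1}
{"dp": [7, -35, 10], "dr": [0, 0, -0.148], "fingers": 1}
{"dp": [12, -34, 10], "dr": [0, 0, -0.149], "fingers": 1}
{"dp": [17, -32, 10], "dr": [0, 0, -0.148], "fingers": 1}
{"dp": [0, 0, 36], "dr": [0, 0, -0.0], "fingers": 1}

{"dp": [0, 0, 36], "dr": [0, 0, -0.0], "fingers": 1}
{"dp": [0, 0, 36], "dr": [0, 0, -0.0], "fingers": 1}
```

Call:
step_arm(
  moves=[
    {"dp": [-20,-42,0],"dr": [0,0,-0.052],"fingers": 1},
    {"dp": [-18,-43,7],"dr": [0,0,-0.052],"fingers": 1},
    {"dp": [-15,-44,8],"dr": [0,0,-0.053],"fingers": 1},
    {"dp": [-13,-44,7],"dr": [0,0,-0.052],"fingers": 1},
    {"dp": [-11,-45,8],"dr": [0,0,-0.053],"fingers": 1},
  ],
)

```text
time_s: 54.8
tool_pos: [0.4791, -0.2005, 0.2067]
tool_rot: [180.0, 0.0, 120.1]
force: [0.9, -0.5, -0.3]
grip_width: 0.0038
grasp_force: 0.0
```

Call:
step_arm(
  moves=[
    {"dp": [2,-36,10],"dr": [0,0,-0.148],"fingers": 1},
    {"dp": [7,-35,10],"dr": [0,0,-0.148],"fingers": 1},
    {"dp": [12,-34,10],"dr": [0,0,-0.149],"fingers": 1},
    {"dp": [17,-32,10],"dr": [0,0,-0.148],"fingers": 1},
    {"dp": [0,0,0],"dr": [0,0,0],"fingers": 1},
  ],
)

```text
time_s: 55.42
tool_pos: [0.3496, -0.2667, 0.1661]
tool_rot: [180.0, -0.0, 153.8]
force: [0.9, 0.3, 0.6]
grip_width: 0.0004
grasp_force: 0.0
```

Call:
step_arm(
  moves=[
    {"dp": [0,0,0],"dr": [0,0,0],"fingers": 1},
    {"dp": [0,0,0],"dr": [0,0,0],"fingers": 1},
    {"dp": [0,0,36],"dr": [0,0,0],"fingers": 1},
    {"dp": [0,0,36],"dr": [0,0,0],"fingers": 1},
    {"dp": [0,0,0],"dr": [0,0,0],"fingers": 1},
  ],
)

```text
time_s: 56.05
tool_pos: [0.3508, -0.264, 0.0925]
tool_rot: [-180.0, -0.3, 154.1]
force: [-0.6, -0.3, 0.6]
grip_width: 0.0005
grasp_force: 0.0
```

Run:
```python
from h import *
o=env.get_obs();print(o['tool_pos'],o['tool_rot'],o['grip_width'])
plan((352,-265,52,154.5,1),(375,-275,52,154.5,1))
```

```text
[ 0.35084799 -0.26397558  0.09254472] [-179.98326046   -0.32033193  154.05565818] 0.00047880266297315225
{"dp": [-1, 0, 41], "dr": [0, 0, -0.008], "fingers": 1}
{"dp": [-26, 0, 0], "dr": [0, 0, 0.0], "fingers": 1}
```

Call:
step_arm(
  moves=[
    {"dp": [0,0,25],"dr": [0,0,0],"fingers": 1},
    {"dp": [0,0,16],"dr": [0,0,0],"fingers": 1},
    {"dp": [-12,0,0],"dr": [0,0,0],"fingers": 1},
    {"dp": [-12,0,0],"dr": [0,0,0],"fingers": 1},
    {"dp": [-8,0,0],"dr": [0,0,0],"fingers": 1},
  ],
)

```text
time_s: 56.68
tool_pos: [0.3824, -0.2803, 0.0544]
tool_rot: [-180.0, 0.1, 154.0]
force: [-1.4, 0.3, 0.7]
grip_width: 0.0007
grasp_force: 0.7
```

Call:
step_arm(
  moves=[
    {"dp": [-8,0,0],"dr": [0,0,0],"fingers": 1},
    {"dp": [-8,0,0],"dr": [0,0,0],"fingers": 1},
    {"dp": [-10,0,0],"dr": [0,0,0],"fingers": 1},
    {"dp": [-10,0,0],"dr": [0,0,0],"fingers": 1},
    {"dp": [-10,0,0],"dr": [0,0,0],"fingers": 1},
  ],
)

```text
time_s: 57.3
tool_pos: [0.4226, -0.3001, 0.0535]
tool_rot: [-180.0, -0.0, 154.0]
force: [-2.6, 1.5, 1.1]
grip_width: 0.0006
grasp_force: 1.2
```

Call:
step_arm(
  moves=[
    {"dp": [-10,0,0],"dr": [0,0,0],"fingers": 1},
    {"dp": [-10,0,0],"dr": [0,0,0],"fingers": 1},
    {"dp": [-10,0,0],"dr": [0,0,0],"fingers": 1},
    {"dp": [-10,0,0],"dr": [0,0,0],"fingers": 1},
    {"dp": [-10,0,0],"dr": [0,0,0],"fingers": 1},
  ],
)

```text
time_s: 57.92
tool_pos: [0.4674, -0.3221, 0.0534]
tool_rot: [-180.0, -0.0, 154.0]
force: [-3.5, -0.1, 1.2]
grip_width: 0.0004
grasp_force: 1.8
```

Call:
step_arm(
  moves=[
    {"dp": [-10,0,0],"dr": [0,0,0],"fingers": 1},
    {"dp": [-10,0,0],"dr": [0,0,0],"fingers": 1},
    {"dp": [-8,0,0],"dr": [0,0,0],"fingers": 1},
    {"dp": [-5,0,0],"dr": [0,0,0],"fingers": 1},
    {"dp": [-4,0,0],"dr": [0,0,0],"fingers": 1},
  ],
)

```text
time_s: 58.55
tool_pos: [0.4999, -0.3377, 0.0534]
tool_rot: [180.0, -0.1, 154.0]
force: [-6.7, 0.5, 3.5]
grip_width: 0.0006
grasp_force: 3.2
```

Call:
step_arm(
  moves=[
    {"dp": [-4,0,0],"dr": [0,0,0],"fingers": 1},
    {"dp": [-3,0,0],"dr": [0,0,0],"fingers": 1},
    {"dp": [-3,0,0],"dr": [0,0,0],"fingers": 1},
    {"dp": [-3,0,0],"dr": [0,0,0],"fingers": 1},
    {"dp": [0,0,0],"dr": [0,0,0],"fingers": 1},
  ],
)

```text
time_s: 59.18
tool_pos: [0.512, -0.3435, 0.0534]
tool_rot: [180.0, -0.0, 154.0]
force: [-4.2, -0.3, 1.5]
grip_width: 0.0005
grasp_force: 1.8
```

Call:
step_arm(
  moves=[
    {"dp": [-3,0,0],"dr": [0,0,0],"fingers": 1},
    {"dp": [-3,0,0],"dr": [0,0,0],"fingers": 1},
    {"dp": [-2,0,0],"dr": [0,0,0],"fingers": 1},
    {"dp": [0,0,0],"dr": [0,0,0],"fingers": 1},
    {"dp": [0,0,0],"dr": [0,0,0],"fingers": 1},
  ],
)

```text
time_s: 59.8
tool_pos: [0.5179, -0.3463, 0.0534]
tool_rot: [180.0, -0.2, 154.0]
force: [-8.5, 1.8, 4.1]
grip_width: 0.0009
grasp_force: 4.2
```

Call:
step_arm(
  moves=[
    {"dp": [-2,0,0],"dr": [0,0,0],"fingers": 1},
    {"dp": [-2,0,0],"dr": [0,0,0],"fingers": 1},
    {"dp": [0,0,0],"dr": [0,0,0],"fingers": 1},
    {"dp": [0,0,0],"dr": [0,0,0],"fingers": 1},
    {"dp": [0,0,0],"dr": [0,0,0],"fingers": 1},
  ],
)

```text
time_s: 60.42
tool_pos: [0.5182, -0.3465, 0.0534]
tool_rot: [179.9, -0.6, 154.0]
force: [-17.0, 7.0, 12.0]
grip_width: 0.0005
grasp_force: 9.2
```

Call:
step_arm(
  moves=[
    {"dp": [6,0,0],"dr": [0,0,0],"fingers": 1},
    {"dp": [15,0,0],"dr": [0,0,0],"fingers": 1},
    {"dp": [40,0,0],"dr": [0,0,0],"fingers": 1},
    {"dp": [40,0,-20],"dr": [0,0,0],"fingers": 1},
    {"dp": [0,0,-50],"dr": [0,0,0],"fingers": 1},
  ],
)

```text
time_s: 61.05
tool_pos: [0.4293, -0.3011, 0.1214]
tool_rot: [179.8, -0.3, 154.0]
force: [1.4, -0.4, 1.0]
grip_width: 0.0002
grasp_force: 0.0
```

Call:
step_arm(
  moves=[
    {"dp": [0,0,-50],"dr": [0,0,0],"fingers": 1},
    {"dp": [0,0,0],"dr": [0,0,0],"fingers": 1},
    {"dp": [0,0,0],"dr": [0,0,0],"fingers": 1},
    {"dp": [0,0,0],"dr": [0,0,0],"fingers": 1},
    {"dp": [0,0,0],"dr": [0,0,0],"fingers": 1},
  ],
)

```text
time_s: 61.68
tool_pos: [0.4318, -0.3041, 0.1723]
tool_rot: [180.0, -0.1, 154.0]
force: [0.2, 0.2, 0.1]
grip_width: 0.0003
grasp_force: 0.0
```

Run:
```python
from h import *
print(env.get_obs()['force'])
ptrs(11)
a=cv2.imread('pics/t11.png');b=cv2.imread('pics/s11.png')
cv2.imwrite('pics/c11.png',np.vstack([cv2.resize(x,None,fx=2,fy=2,interpolation=cv2.INTER_CUBIC) for x in(a[85:235,125:425],b[150:300,110:410])]))
```

```text
[0.22662845 0.15045112 0.11231822]
ptr scene (level 208.2,240.9; stop 210.7,244.6): (array([208.31, 240.75]), 16) top (level 127.4,219.8; stop 126.2,214.4): (array([127.47, 220.21]), 19)
```

View pics/c11.png

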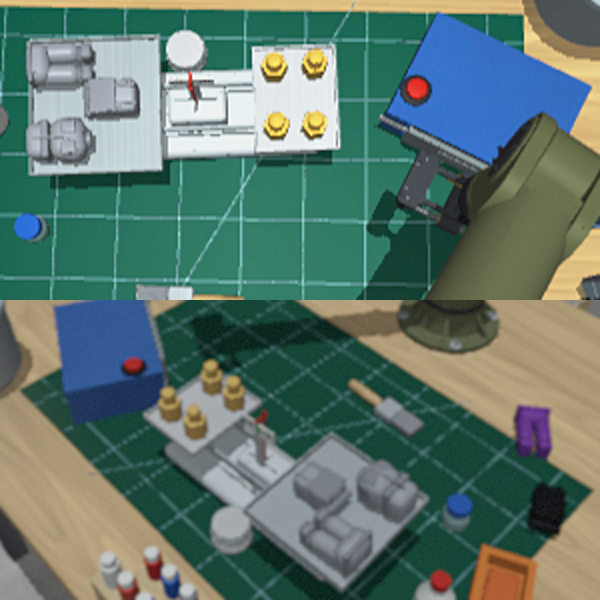

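The drawer stays shut, its panel against the cabinet at (430,140). The beam is level, with the castings in the tray and four weights on the pan. Hand in.

```bash
python3 -c "
from cell import env
print(env.sign_off())"
```

```text
the job is handed in; nothing more can be done
None
```

I handed the job in: the three castings present (legs, torso, field pack; no helmet this time) are in the load tray and balance level against 4 × 200 g, with the 100 g weight left in the drawer and the drawer pushed shut; the hand-in returned no verdict.

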